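# Lock the turntable collar with the pin spanner and set the caddy up for carving

### The job

Get the turntable ready for carving: fit both prongs of the pin spanner into the collar's two holes, turn the collar with it clockwise (seen from above) fully home to its stop, and lay the spanner back flat across its wooden rest block as it was. Then stand the clay tea caddy upright in the middle of the turntable's round centre pad, setting it down gently, and leave the other things where they are.

Things in the scene. Friction and masses are not known exactly. Their poses are not given: they have to be found in the camera images.
- turntable: Carver's turntable, fixed; its head does not turn. Origin: centre of its underside on the table, z up. Aluminium head 190 mm across, top at 45 mm. In its middle a round black rubber pad 64 mm across, top at 65 mm; around the pad the steel lock collar (collar). A dark stop block (14 x 12 x 14 mm) stands on the head's rim at the turntable's -y side.
- pad (a point): Centre of the top of the rubber centre pad, 65 mm above the table.
- collar (a joint): Angle (rad) of the steel lock collar about the turntable's upright axis; grows CLOCKWISE seen from above. Starts between 0.2 and 0.6; 1.5 is the hard stop, where its tongue (sticks out beside hole_a) meets the stop block. Stays where left: friction 0.15 N m, no spring. Ring 68 mm inside, 116 mm outside, with two opposite raised bosses (26 mm radially, 34 mm along the rim, tops 63 mm above the table).
- hole_a (a point): Centre of the mouth of the upright round hole in one boss: 13 mm in diameter, 12 mm deep, mouth 63 mm above the table, 45 mm from the turntable's axis; turns with the collar. The line through both holes points at (turntable yaw minus collar angle) from world x, counter-clockwise from above.
- hole_b (a point): Centre of the mouth of the like hole in the opposite boss, 90 mm from hole_a; turns with the collar.
- spanner: Dark steel pin spanner, about 330 g: flat bar 112 (own x) x 24 (own y) x 10 mm thick; on its middle an upright grip tab, 26 mm along x, 14 mm thick along y, from 10 to 56 mm above the bar's underside: pinch it across the 14 mm. Origin: centre of the bar's underside, z up. It starts lying across the rest block, bar along the block's x, prongs hanging free beyond the block's ends.
- prong_a (a point): Tip of the prong at the spanner's +x end: steel pin 8 mm in diameter, 13 mm long, tapered tip, under the bar 45 mm from its middle. The prongs are alike: either fits either hole. Fully engaged, the bar lies on the rubber pad, prongs 11 mm deep; their play lets the spanner run up to about 0.06 rad ahead of the collar.
- prong_b (a point): Tip of the like prong at the spanner's -x end, 13 mm below the bar's underside, 90 mm from prong_a.
- rest: Dark wooden rest block of the spanner, fixed: 66 mm (own x) x 44 mm (own y) x 22 mm high. Origin: centre of its underside on the table. The spanner's bar lies on its flat top along the block's x.
- caddy: Grey clay tea caddy, one solid rigid piece, about 280 g, standing on the table: cylinder 54 mm in diameter up to 74 mm, then a shoulder and a 42 mm wide lid, 95 mm high in all; foot 52 mm in diameter. Origin: centre of its underside, z up. It and the rest block stand on opposite sides of the turntable, either way round.
- teapot: Bystander: grey clay teapot without lid, 66 mm high, body 92 mm wide, with handle and spout. Origin: centre of its underside.
- cup: Bystander: brown clay cup, 68 mm wide, 50 mm high. Origin: centre of its underside.
- mallet: Bystander: wooden mallet lying on the table, 170 mm long. Origin: underside, about the middle of its length.
- rib: Bystander: flat wooden rib, 90 x 45 x 8 mm. Origin: centre of its underside.
- jar: Bystander: brown jar with dark wooden cap, 72 mm wide, 85 mm high. Origin: centre of its underside.
- bowl: Bystander: white bowl, 110 mm wide, 45 mm high. Origin: centre of its underside.
Not all that is in view belongs to the job. Leave any green or orange look-alike of the turntable alone.

How it is judged (in metres and radians):
On the way, in this order (a step that is already met when the one before it is completed fails the run):
1. both prongs of the spanner are in the collar's holes before the collar has been turned (((horizontal distance between prong_a and hole_a below 0.007 m and z of prong_a in the frame of hole_a between -0.02 and -0.006 m and horizontal distance between prong_b and hole_b below 0.007 m and z of prong_b in the frame of hole_b between -0.02 and -0.006 m) or (horizontal distance between prong_a and hole_b below 0.007 m and z of prong_a in the frame of hole_b between -0.02 and -0.006 m and horizontal distance between prong_b and hole_a below 0.007 m and z of prong_b in the frame of hole_a between -0.02 and -0.006 m)) and distance of hole_a from where it was at the start of the episode below 0.012 m), for 0.1 s.
2. the collar is turned fully home with both prongs still in its holes (((horizontal distance between prong_a and hole_a below 0.007 m and z of prong_a in the frame of hole_a between -0.02 and -0.006 m and horizontal distance between prong_b and hole_b below 0.007 m and z of prong_b in the frame of hole_b between -0.02 and -0.006 m) or (horizontal distance between prong_a and hole_b below 0.007 m and z of prong_a in the frame of hole_b between -0.02 and -0.006 m and horizontal distance between prong_b and hole_a below 0.007 m and z of prong_b in the frame of hole_a between -0.02 and -0.006 m)) and value of joint collar above 1.42 rad), for 0.1 s.
3. the spanner lies back on its rest block, before the caddy is put on the turntable (x of spanner in the frame of rest between -0.02 and 0.02 m and y of spanner in the frame of rest between -0.02 and 0.02 m and z of spanner in the frame of rest between 0.018 and 0.026 m and angle between spanner's own z axis and vertical below 0.1 rad and angle between the x axis of spanner and the x axis of rest, either way round below 0.35 rad and horizontal distance between caddy and pad above 0.05 m), for 0.1 s.
At the end, for the whole second after the job is handed in: Collar joint above 1.42; spanner flat on its rest block, within 20 mm of its middle each way, tilt under 0.1 rad, bar within 0.35 rad of the block's length; caddy upright (0.08 rad) on the pad, within 12 mm of its centre; both at rest (value of joint collar above 1.42 rad and x of spanner in the frame of rest between -0.02 and 0.02 m and y of spanner in the frame of rest between -0.02 and 0.02 m and z of spanner in the frame of rest between 0.018 and 0.026 m and angle between spanner's own z axis and vertical below 0.1 rad and angle between the x axis of spanner and the x axis of rest, either way round below 0.35 rad and horizontal distance between caddy and pad below 0.012 m and z of caddy in the frame of pad between -0.004 and 0.004 m and angle between caddy's own z axis and vertical below 0.08 rad and linear speed of each of caddy, spanner below 0.02 m/s); the robot touches nothing.
It fails at once if the caddy is banged down on the turntable (over 45 N) (contact force between caddy and turntable above 45 N).
It fails at once if a bystander is moved more than 30 mm (distance of any of teapot, cup, mallet, rib, jar, bowl from where it was at the start of the episode above 0.03 m).
It also fails if it takes over 72 s, if anything falls off the work surface, if the arm or the gripper's body presses on something with over 40 N, if the wrist force passes 120 N, or if a joint passes its speed limit or range.

### The arm

A 6-joint arm with a two-finger parallel gripper is mounted at the origin on the work surface. World frame = base frame: x ahead of the robot, y to its left, z up, the work surface at z = 0. Lengths are in m, angles in degrees, forces in N, time in s.
With the tool pointing down it reaches from about 0.25 to 0.725 m from the base axis. Payload 9.7 kg.
Tool frame: the origin (TCP) lies between the finger pads; the fingertips stand 11 mm ahead of it and the grasp point (between the pads) lies 8 mm behind it; z points along the fingers, x is the direction in which the jaws open and shut, and the axes are right-handed (so a half turn about z gives the same grasp; the last joint's range is limited). The gripper opens to 85 mm and grips with 20 to 120 N. Pads are 22 mm wide; open, the fingers measure 114 mm over their backs; the gripper's body (76 mm by 85 mm) begins 54 mm behind the grasp point. The pads swing forward as they close: fully open they stand 13 mm farther back than shut.
Start: joints at [0, 4.979, 10.078, 95.1, 0, 90], TCP at [0.55, -0, 0.242] pointing down, gripper open.
Joint ranges: [-179.16, 179.16], [-48.56, 103.87], [-65.8, 70.77], [-126.05, 130.52], [-82.76, 87.17], [-180, 180]. Speed limits (degrees/s): [127.2, 127.2, 147.25, 180, 180, 180].

### API

Orientations are given as [roll, pitch, yaw] about the fixed x, y, z axes, in that order (R = Rz(yaw) Ry(pitch) Rx(roll)).
In Python, from workcell import get_obs, camera, job_done, spotter gives the robot as it stands.
- The arm moves only by the tool play_rows, never from a script. Its argument "rows" is a list of rows, each a list of 3 entries, a list of its own where there are three numbers: the closure, from 0 (fully open) to 1 (shut), then the shift along the tool's x, y, z in cm, then the turn, a rotation vector about the tool's x, y, z in degrees. In form: [[claw, [x, y, z], [wx, wy, wz]], ...]. A call has 1 to 12 rows; each row shifts and turns the pose as measured when the row begins, along the tool's axes as they then stand; what a row does not reach is not made up. A row lasts 1/10 s, in which the tool goes at most 50 mm and 8.59 degrees, less where a joint would pass 70% of its speed; a pose out of reach is approached as far as the arm can. A call is refused whole if a number of a shift passes 5 or a number of a turn 8.59, either way. A call with a gripper value outside its range is refused whole. The fingers move at their own pace and stop on an object; "newtons" is the grip in N (left out, the last holds). Time passes only in rows, so rows that do not move let the fingers close. It gives the time, the measured TCP pose, the force and the opening at its end, in the units of the state.
- get_obs(): the state, without advancing time (a new reading comes with each control period).
- camera(name): name is "scene" or "side" or "wrist"; returns a dict with "img" (384x512x3 uint8, red, green, blue), "intrinsics" (3x3 intrinsics, pixels), "k1" (the pictures are not rectified: a ray, as slopes to the right and down, at radius r is drawn at 1 + k1 r^2 times it, then the intrinsics apply), "xyz" and "orientation" of the camera in the world. Camera axes: x right, y down, z forward; pixel columns grow to the right and rows downward; lengths in m; the calibration is good to about 2 mm. A picture is of the moment at which its call begins. There is no depth.
- job_done(): hands the job in, once; it reports no verdict.
Trained networks look in a picture, given as the dict that the camera call returned (one of the last four; its "shot" number tells which), for a name from the list of things; names that differ only in an ending like _2 or _b are one class to them, and where a whole thing is asked for, a point or a joint stands for the part that bears it (a point fixed in the world has none). Each returns a list of dicts, best first, with "confidence" (0 to 1); they miss things now and then, are a little off and sometimes report something else, mostly with a low value. They report only what shows in the picture. A call takes as long as a camera call. They do not tell look-alikes from the thing itself.
- spotter.spot_in(picture, thing): "point" ([x, y, z] in m, in world coordinates, good to about 4 mm: the middle of the surface that is visible of it).
- spotter.trace(picture, thing): "pixels" (384x512 bool, what is visible of it).
The state is a dict: "time": time; "q": joint angles; "qd": joint speeds; "joint_efforts": joint torques, N m; "ee_pos": TCP position; "tcp_rot": TCP orientation; "wrist_force": force on the tool from outside, world axes, zero at the start; "torque": the same for the moment, N m; "opening": finger opening in m.
Only numpy, scipy, OpenCV 4.12 (cv2) and the standard library are available. Lean on these libraries where they do the work, as an engineer would, in place of code of your own. Each camera call takes 0.05 s, during which the arm holds its last target.

## Working session

There is one attempt and no reset: what is moved stays moved. The work goes in short steps, Python scripts to look and compute and a tool call to move; the robot and the scene stay as the last step left them, time stands still between calls to the robot, and variables do not carry over. Pictures are saved under pics/ and viewed, and the job is handed in when it is done.

Besides the shell and the picture viewer there is one more tool, called after ">>>" in YAML: its name, and indented under it one key for each argument. play_rows: Moves the arm, as the interface text tells. Its arguments: {"type":"object","properties":{"rows":{"type":"array","items":{"type":"array"}},"newtons":{"type":"number"}},"required":["rows"]}

```bash
mkdir -p pics; ls; python3 - <<'E'
from workcell import get_obs, camera, spotter
import cv2,numpy as np
print(get_obs())
for n in ["scene","side","wrist"]:
    p=camera(n); cv2.imwrite(f"pics/{n}0.png",p["img"][:,:,::-1])
    print(n,p["intrinsics"].tolist(),p["k1"],p["xyz"],p["orientation"],p["shot"])
    for t in ["turntable","collar","hole_a","spanner","prong_a","rest","caddy","pad"]:
        try: print(t,[(np.round(d["point"],3).tolist(),round(d["confidence"],2)) for d in spotter.spot_in(p,t)])
        except Exception as e: print(t,e)
E
```

```text
pics
{'time': 0.0, 'q': array([2.86442628e-04, 5.01066947e+00, 1.00340396e+01, 9.50986244e+01,
       5.76186451e-04, 8.99998802e+01]), 'qd': array([ 0.01043927, -0.10729324, -0.05901893, -0.10920038, -0.02815619,
        0.05831639]), 'joint_efforts': array([ 7.68234549e-04, -5.20392072e+01,  4.64802504e+01,  1.63646933e-02,
        2.23589603e-05, -6.77332673e-05]), 'ee_pos': array([5.49788982e-01, 5.50403697e-06, 2.41583471e-01]), 'tcp_rot': array([-1.79999424e+02,  7.52543082e-02,  4.06208062e-04]), 'wrist_force': array([-0.03075664, -0.76640592, -0.05653883]), 'torque': array([ 0.00614113, -0.00751161, -0.04095701]), 'opening': 0.08570309506294349}
scene [[443.48238485366306, 0.0, 254.61827937773154], [0.0, 443.48238485366306, 188.2297917447663], [0.0, 0.0, 1.0]] -0.038684307872417084 [1.19063501 0.15632418 1.12070255] [-144.48874098   -0.70701803  102.49432169] 1
turntable [([0.566, -0.0, 0.044], 0.95), ([0.245, 0.29, 0.041], 0.78), ([0.339, -0.319, 0.044], 0.68)]
collar [([0.571, -0.009, 0.056], 0.72), ([0.342, -0.326, 0.05], 0.72), ([0.249, 0.285, 0.056], 0.59)]
hole_a [([0.3
[... 1168 characters left out ...]
.046], 0.79)]
wrist [[265.8587772095601, 0.0, 255.95998634697926], [0.0, 265.8587772095601, 190.61908970160468], [0.0, 0.0, 1.0]] -0.06152460111119811 [0.5490153  0.07167741 0.37349648] [ 1.63547133e+02 -4.79849475e-03  5.44418015e-03] 3
turntable [([0.556, 0.009, 0.044], 0.97), ([0.307, -0.306, 0.059], 0.76), ([0.261, 0.2, 0.042], 0.71)]
collar [([0.561, 0.001, 0.05], 0.71), ([0.301, -0.286, 0.051], 0.55)]
hole_a [([0.3, -0.287, 0.05], 0.89), ([0.558, 0.001, 0.049], 0.57)]
spanner [([0.697, 0.191, 0.059], 0.5)]
prong_a []
rest [([0.696, 0.186, 0.06], 0.49)]
caddy [([0.497, -0.236, 0.008], 0.51)]
pad [([0.557, 0.004, 0.042], 0.87), ([0.262, 0.2, 0.039], 0.73), ([0.305, -0.308, 0.062], 0.62)]
```

View pics/scene0.png

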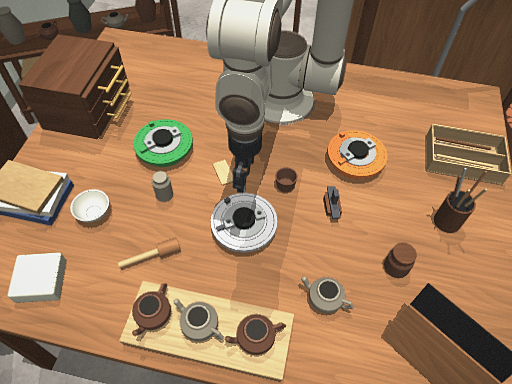

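View pics/side0.png

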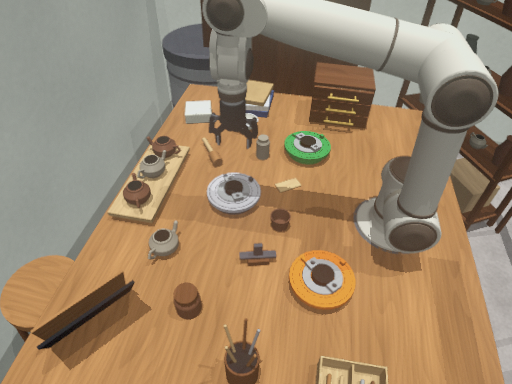

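View pics/wrist0.png

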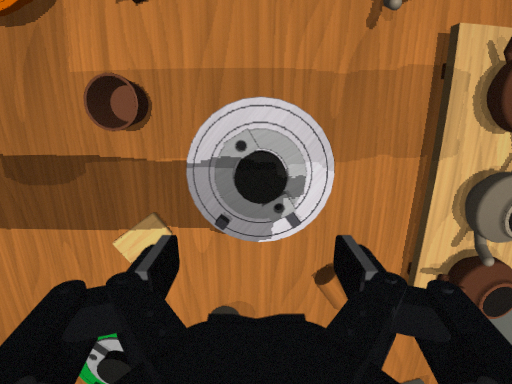

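The green and orange turntables are the look-alikes. The silver turntable is at wrist pixel (261,170), with holes near (241,146) and (279,208), the stop block near (222,222) and the tongue near (293,218). The caddy is at scene pixel (162,185), and the spanner on its rest is at (333,202). I'll zoom in next.

```bash
cat > h.py <<'E'
from workcell import get_obs, camera, spotter
import cv2,numpy as np,os
from scipy.spatial.transform import Rotation as Ro
def cam(n,save=None):
    p=camera(n)
    if save: cv2.imwrite(f"pics/{save}.png",p["img"][:,:,::-1])
    return p
def P(p):
    return p["intrinsics"],np.array([p["k1"],0,0,0,0.]),Ro.from_euler('xyz',p["orientation"],degrees=True).as_matrix(),np.array(p["xyz"])
def proj(p,X):
    K,d,R,t=P(p); Y=(np.atleast_2d(X)-t)@R
    return cv2.projectPoints(Y.reshape(-1,1,3),np.zeros(3),np.zeros(3),K,d)[0].reshape(-1,2)
def unproj(p,uv,z):
    K,d,R,t=P(p); uv=np.atleast_2d(np.array(uv,float))
    n=cv2.undistortPoints(uv.reshape(-1,1,2),K,d).reshape(-1,2)
    r=np.c_[n,np.ones(len(n))]@R.T
    return t+r*((z-t[2])/r[:,2])[:,None]
def zoom(p,c,w,name,s=None,pts=None):
    x,y=[int(v) for v in c]; x0,y0=max(0,x-w),max(0,y-w)
    im=p["img"][y0:y+w,x0:x+w,::-1].copy(); s=s or 560//(2*w)
    im=cv2.resize(im,None,fx=s,fy=s,interpolation=cv2.INTER_CUBIC)
    if pts is not None:
        for q in pts: cv2.circle(im,(int((q[0]-x0+.5)*s),int((q[1]-y0+.5)*s)),2,(0,0,255),-1)
    cv2.imwrite(f"pics/{name}.png",im); print(name,"origin",x0,y0,"scale",s)
E
python3 - <<'E'
from h import *
p=cam("wrist"); zoom(p,(261,170),80,"wz0",5)
q=cam("scene"); zoom(q,(333,202),40,"sz0",10); zoom(q,(244,220),45,"tz0",8)
r=cam("side"); zoom(r,(257,255),40,"dz0",10)
E
```

```text
wz0 origin 181 90 scale 5
sz0 origin 293 162 scale 10
tz0 origin 199 175 scale 8
dz0 origin 217 215 scale 10
```

View pics/wz0.png

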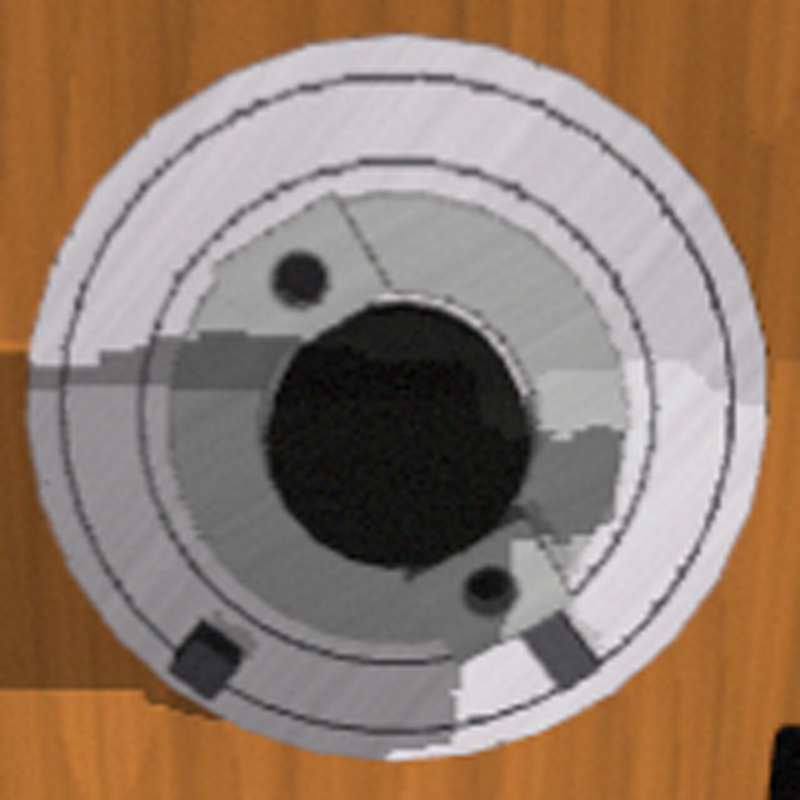

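View pics/sz0.png

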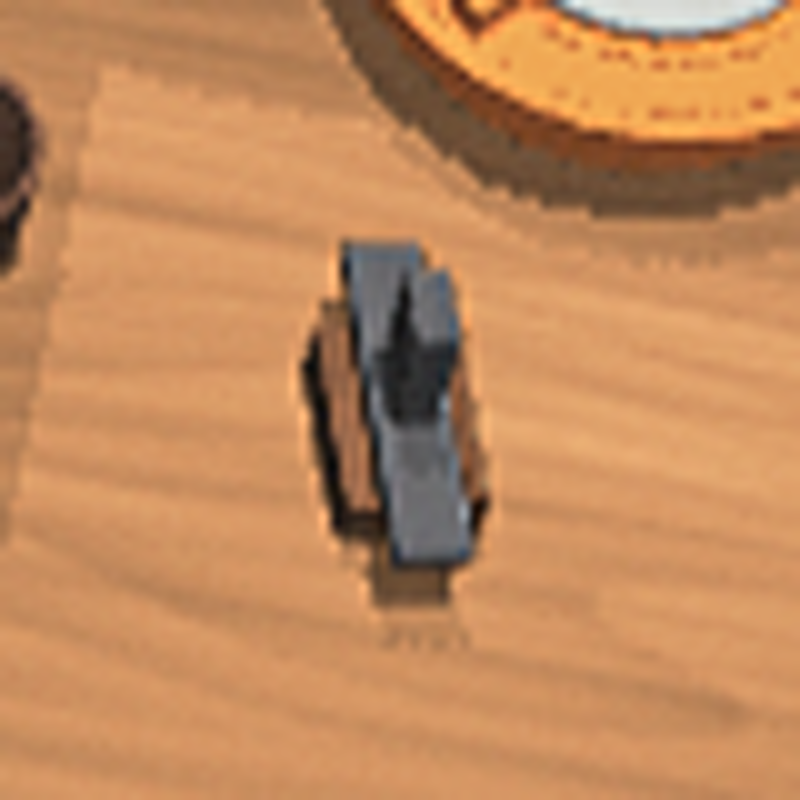

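View pics/dz0.png

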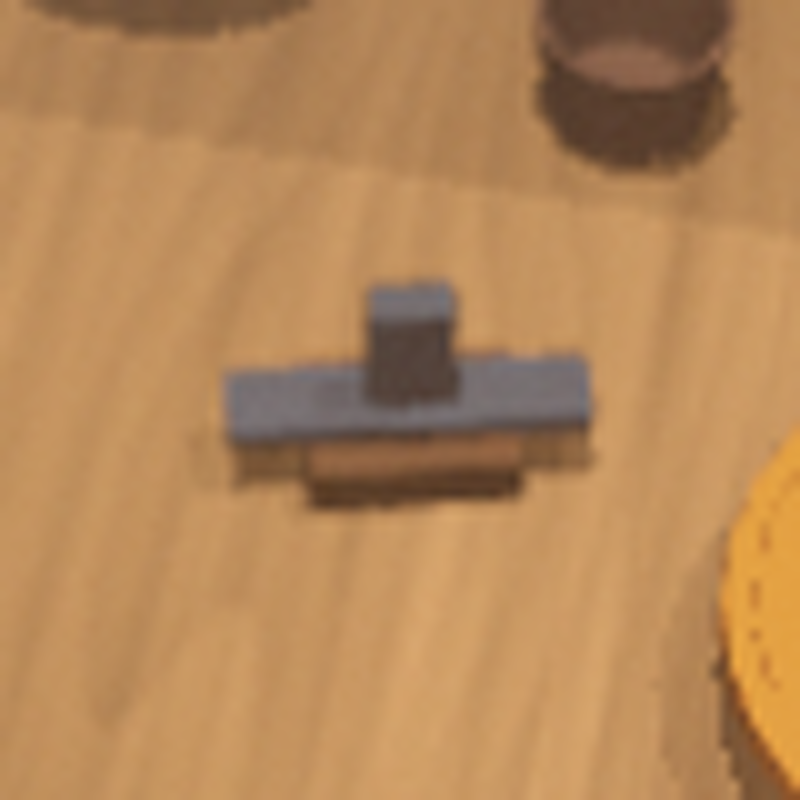

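```bash
python3 - <<'E'
from h import *
p=cam("wrist");q=cam("scene");r=cam("side")
Z=lambda x,o,s:np.array(x)/s+np.array(o)+.5/s-.5
ang=lambda v:np.degrees(np.arctan2(v[1],v[0]))
o=(181,90)
h=unproj(p,Z([(300,278),(490,585)],o,5),.063); c=unproj(p,Z([(399.5,435)],o,5),.065)
print("holes",h,h.mean(0),np.linalg.norm(h[0]-h[1]),"pad",c)
print("a dir",ang(h[1]-h[0]))
s=unproj(p,Z([(208,645)],o,5),.059); print("stop",s,ang((s-h.mean(0))[0]))
t=unproj(p,Z([(562,645)],o,5),.059); print("tongue",t,ang((t-h.mean(0))[0]))
a=unproj(q,Z([(345,241),(418,241),(395,557),(470,557)],(293,162),10),.032);print("scene bar",a.round(4),a.mean(0),ang(a[2:].mean(0)-a[:2].mean(0)))
a=unproj(r,Z([(227,375),(233,433),(587,356),(591,413)],(217,215),10),.032);print("side bar",a.round(4),a.mean(0),ang(a[:2].mean(0)-a[2:].mean(0)))
a=unproj(r,Z([(368,288),(454,285),(370,322),(458,318)],(217,215),10),.078);print("side tab",a.mean(0), ang(a[0]-a[1]))
E
```

```text
holes [[ 0.53120095  0.0349882   0.063     ]
 [ 0.57713482 -0.04068477  0.063     ]] [ 0.55416789 -0.00284829  0.063     ] 0.08852298458032708 pad [[ 0.55445389 -0.00200616  0.065     ]]
a dir -58.742040387811215
stop [[ 0.50600012 -0.05840331  0.059     ]] -130.9262107845752
tongue [[ 0.59629326 -0.05840494  0.059     ]] -52.8290787911455
scene bar [[0.3703 0.2138 0.032 ]
 [0.3652 0.2355 0.032 ]
 [0.4795 0.2419 0.032 ]
 [0.4746 0.2632 0.032 ]] [0.42239685 0.2386118  0.032     ] 14.315371069663978
side bar [[0.4799 0.2433 0.032 ]
 [0.4736 0.2637 0.032 ]
 [0.3736 0.2142 0.032 ]
 [0.3693 0.2349 0.032 ]] [0.42410757 0.23901061 0.032     ] 15.357776894969932
side tab [0.42450123 0.23942284 0.078     ] 14.108821702708479
```

The bar measures about (0.4235, 0.239) with yaw 14.7°. The collar line is at −58.7°, the turntable centre is (0.554, −0.002), and the stop puts the collar angle at about 0.31 rad, which is in range. Next is a row planner, then a view from directly over the spanner.

```bash
cat > plan.py <<'E'
import sys,json,numpy as np
from workcell import get_obs
from scipy.spatial.transform import Rotation as Ro
def plan(x,y,z,yaw,claw,n,lag=None):
    o=get_obs(); p=np.array(o["ee_pos"]); R=Ro.from_euler('xyz',o["tcp_rot"],degrees=True)
    G=Ro.from_euler('xyz',[180,0,yaw],degrees=True); g=np.array([x,y,z])
    dv=(R.inv()*G).as_rotvec(degrees=True)
    rows=[]
    for i in range(n):
        s=1/(n-i)
        d=R.inv().apply((g-p)*s); w=(R.inv()*G).as_rotvec(degrees=True)*s
        d=np.round(d*100,2); w=np.round(w,1)
        rows.append([claw,d.tolist(),w.tolist()])
        p=p+R.apply(d/100); R=R*Ro.from_rotvec(w,degrees=True)
    print(json.dumps(rows).replace(" ","")); print("end",p.round(4),R.as_euler('xyz',degrees=True).round(2))
    if max(np.abs([r[1] for r in rows]).max()/5,np.abs([r[2] for r in rows]).max()/8.59)>1: print("TOO BIG")
a=[float(v) for v in sys.argv[1:]]
plan(*a[:5],int(a[5]))
E
python3 plan.py .4238 .239 .24 104.7 0 13
python3 - <<'E'
from h import *
q=camera("scene"); r=camera("side")
for t in ["cup","teapot","rib","jar","mallet"]:
    print(t,[[(np.round(d["point"],3).tolist(),round(d["confidence"],2)) for d in spotter.spot_in(k,t)][:2] for k in (q,r)])
E
```

```text
[[0.0,[-0.97,-1.84,0.02],[0.0,-0.0,-8.1]],[0.0,[-0.7,-1.96,0.02],[0.0,-0.0,-8.1]],[0.0,[-0.42,-2.04,0.02],[0.0,-0.0,-8.0]],[0.0,[-0.13,-2.07,0.02],[0.0,-0.0,-8.1]],[0.0,[0.16,-2.07,0.02],[0.0,-0.0,-8.0]],[0.0,[0.45,-2.03,0.02],[0.0,-0.0,-8.1]],[0.0,[0.73,-1.95,0.02],[0.0,-0.0,-8.0]],[0.0,[0.99,-1.83,0.02],[0.0,-0.0,-8.1]],[0.0,[1.24,-1.67,0.01],[0.0,-0.0,-8.0]],[0.0,[1.46,-1.48,0.02],[0.0,-0.0,-8.1]],[0.0,[1.66,-1.26,0.01],[0.0,-0.0,-8.0]],[0.0,[1.81,-1.01,0.02],[0.0,0.0,-8.1]],[0.0,[1.94,-0.75,0.01],[0.0,0.0,-8.0]]]
end [0.4238 0.239  0.24  ] [180.    0.  104.7]
cup [[([0.366, 0.082, 0.028], 0.76), ([0.437, 0.238, 0.028], 0.23)], [([0.378, 0.078, 0.032], 0.67)]]
teapot [[([0.729, 0.257, 0.06], 0.7)], [([0.713, 0.276, 0.054], 0.94)]]
rib [[([0.377, -0.113, 0.008], 0.63)], [([0.378, -0.11, 0.007], 0.49), ([0.551, 0.02, 0.046], 0.16)]]
jar [[([0.598, 0.431, 0.082], 0.84)], [([0.573, 0.452, 0.079], 0.68), ([0.551, 0.014, 0.048], 0.31)]]
mallet [[([0.695, -0.21, 0.026], 0.92)], [([0.679, -0.188, 0.032], 0.56)]]
```

>>> play_rows:
  rows:
    - [0, [-0.97, -1.84, 0.02], [0, 0, -8.1]]
    - [0, [-0.7, -1.96, 0.02], [0, 0, -8.1]]
    - [0, [-0.42, -2.04, 0.02], [0, 0, -8.0]]
    - [0, [-0.13, -2.07, 0.02], [0, 0, -8.1]]
    - [0, [0.16, -2.07, 0.02], [0, 0, -8.0]]
    - [0, [0.45, -2.03, 0.02], [0, 0, -8.1]]
    - [0, [0.73, -1.95, 0.02], [0, 0, -8.0]]
    - [0, [0.99, -1.83, 0.02], [0, 0, -8.1]]
    - [0, [1.24, -1.67, 0.01], [0, 0, -8.0]]
    - [0, [1.46, -1.48, 0.02], [0, 0, -8.1]]
    - [0, [1.66, -1.26, 0.01], [0, 0, -8.0]]
    - [0, [1.81, -1.01, 0.02], [0, 0, -8.1]]

```text
time: 3.45
ee_pos: [0.4238, 0.2234, 0.2398]
tcp_rot: [179.9, -0.0, 100.3]
wrist_force: [0.6, -0.0, 0.5]
opening: 0.0855
```

```bash
python3 plan.py .4238 .239 .24 104.7 0 4
```

```text
[[0.0,[0.38,0.07,-0.01],[0.0,-0.0,-1.1]],[0.0,[0.38,0.08,-0.0],[0.0,0.0,-1.1]],[0.0,[0.38,0.08,-0.01],[0.0,0.0,-1.1]],[0.0,[0.39,0.1,-0.0],[0.1,0.0,-1.1]]]
end [0.4238 0.239  0.24  ] [-179.95    0.    104.66]
```

>>> play_rows:
  rows:
    - [0, [0.4, 0.1, 0], [0, 0, -1.1]]
    - [0, [0.4, 0.1, 0], [0, 0, -1.1]]
    - [0, [0.4, 0.1, 0], [0, 0, -1.1]]
    - [0, [0.4, 0.1, 0], [0, 0, -1.1]]
    - [0, [0, 0, 0], [0, 0, 0]]

```text
time: 3.95
ee_pos: [0.4245, 0.2413, 0.2399]
tcp_rot: [179.9, 0.0, 104.8]
wrist_force: [0.5, -0.9, -0.0]
opening: 0.0857
```

```bash
python3 - <<'E'
from h import *
p=cam("wrist","w1"); zoom(p,(256,170),100,"wz1",4); o=get_obs(); print(o["ee_pos"],o["tcp_rot"],o["wrist_force"])
for z in (.078,.032): print(proj(p,[[.4238,.239,z]]))
E
```

```text
wz1 origin 156 70 scale 4
[0.42446519 0.24114643 0.23992139] [1.79923540e+02 1.21251383e-02 1.04796805e+02] [-0.31422344 -0.98772719 -0.50907894]
[[254.21937158 177.9403358 ]]
[[254.45715305 169.50313164]]
```

View pics/wz1.png

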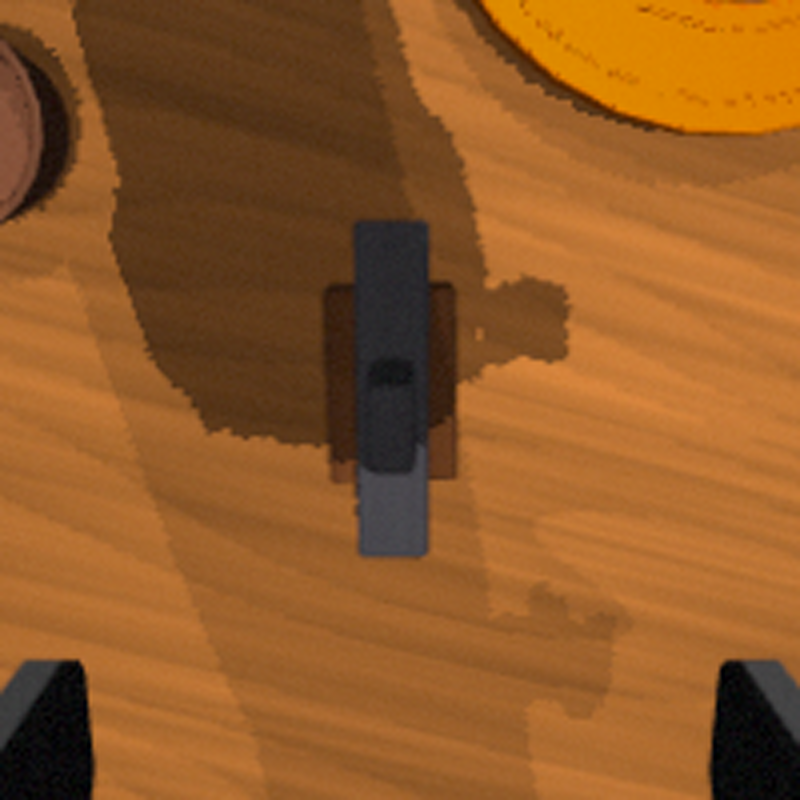

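The bar fills zoom (356,221)–(428,556), straight along the image vertical, with the rest block at (326,285)–(457,480). The jaws are at (85,660) and (720,660).

```bash
python3 - <<'E'
from h import *
p=cam("wrist")
Z=lambda x,o,s:np.array(x)/s+np.array(o)+.5/s-.5
ang=lambda v:np.degrees(np.arctan2(v[1],v[0]))
a=unproj(p,Z([(356,221),(428,221),(359,556),(428,556)],(156,70),4),.032);print(a.round(4),a.mean(0),ang(a[:2].mean(0)-a[2:].mean(0)))
print(np.linalg.norm(a[0]-a[1]),np.linalg.norm(a[0]-a[2]))
a=unproj(p,Z([(327,285),(455,285),(332,481),(457,480)],(156,70),4),.022);print(a.round(4),a.mean(0),ang(a[:2].mean(0)-a[2:].mean(0)))
a=unproj(p,Z([(367,390),(415,390),(367,470),(415,470)],(156,70),4),.078);print(a.round(4),a.mean(0),ang(a[:2].mean(0)-a[2:].mean(0)))
E
```

```text
[[0.3721 0.2126 0.032 ]
 [0.3664 0.2342 0.032 ]
 [0.4793 0.2406 0.032 ]
 [0.4733 0.2632 0.032 ]] [0.42276734 0.23765325 0.032     ] -165.06992682672853
0.022386852336583475 0.11078815143620831
[[0.3948 0.2081 0.022 ]
 [0.3841 0.2484 0.022 ]
 [0.4589 0.2255 0.022 ]
 [0.4476 0.2668 0.022 ]] [0.42134032 0.23719749 0.022     ] -164.3139750169292
[[0.4137 0.2282 0.078 ]
 [0.4102 0.2412 0.078 ]
 [0.4362 0.234  0.078 ]
 [0.4327 0.2472 0.078 ]] [0.42322047 0.23764771 0.078     ] -165.35050499213344
```

```bash
python3 plan.py .423 .238 .05 104.9 0 8
```

```text
[[0.0,[-0.03,-0.03,2.37],[0.0,0.0,-0.0]],[0.0,[-0.03,-0.03,2.37],[0.0,0.0,-0.0]],[0.0,[-0.03,-0.03,2.38],[0.0,0.0,-0.0]],[0.0,[-0.03,-0.03,2.37],[0.0,0.0,-0.0]],[0.0,[-0.03,-0.03,2.38],[0.0,0.0,-0.0]],[0.0,[-0.03,-0.03,2.37],[0.0,0.0,-0.0]],[0.0,[-0.04,-0.03,2.38],[0.0,0.0,-0.1]],[0.0,[-0.03,-0.03,2.37],[0.1,0.0,-0.0]]]
end [0.423 0.238 0.05 ] [-1.7998e+02  1.0000e-02  1.0489e+02]
```

>>> play_rows:
  rows:
    - [0, [-0.03, -0.03, 2.4], [0, 0, 0]]
    - [0, [-0.03, -0.03, 2.4], [0, 0, 0]]
    - [0, [-0.03, -0.03, 2.4], [0, 0, 0]]
    - [0, [-0.03, -0.03, 2.4], [0, 0, 0]]
    - [0, [-0.03, -0.03, 2.4], [0, 0, 0]]
    - [0, [-0.03, -0.03, 2.4], [0, 0, 0]]
    - [0, [-0.03, -0.03, 2.4], [0, 0, 0]]
    - [0, [-0.03, -0.03, 1.5], [0, 0, 0]]
    - [0, [0, 0, 0], [0, 0, 0]]

```text
time: 4.95
ee_pos: [0.4246, 0.2352, 0.0509]
tcp_rot: [179.8, 0.0, 104.2]
wrist_force: [-0.4, 0.3, -0.2]
opening: 0.0852
```

```bash
python3 plan.py .423 .238 .05 104.9 0 2;python3 - <<'E'
from h import *
p=cam("wrist","w2"); cam("side","s2")
E
```

```text
[[0.0,[0.15,-0.04,0.05],[0.1,0.0,-0.3]],[0.0,[0.16,-0.04,0.04],[0.1,0.0,-0.4]]]
end [0.423 0.238 0.05 ] [1.7999e+02 1.0000e-02 1.0491e+02]
```

View pics/w2.png

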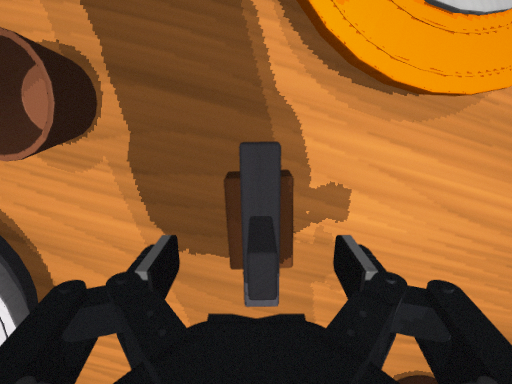

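>>> play_rows:
  rows:
    - [0, [0.15, -0.04, 0.05], [0.1, 0, -0.3]]
    - [0, [0.15, -0.04, 0.04], [0.1, 0, -0.4]]
    - [0, [0, 0, 0], [0, 0, 0]]

```text
time: 5.35
ee_pos: [0.4255, 0.2395, 0.0553]
tcp_rot: [179.6, -0.1, 105.0]
wrist_force: [0.7, -0.6, 0.1]
opening: 0.0854
```

```bash
python3 - <<'E'
from h import *
p=cam("wrist"); o=get_obs(); print(o["ee_pos"],o["tcp_rot"])
Z=lambda x,o,s:np.array(x)/s+np.array(o)+.5/s-.5
zoom(p,(262,220),90,"wz3",4)
E
```

```text
[0.42560249 0.23947221 0.05538698] [ 1.79585317e+02 -9.69052518e-02  1.04938072e+02]
wz3 origin 172 130 scale 4
```

View pics/wz3.png

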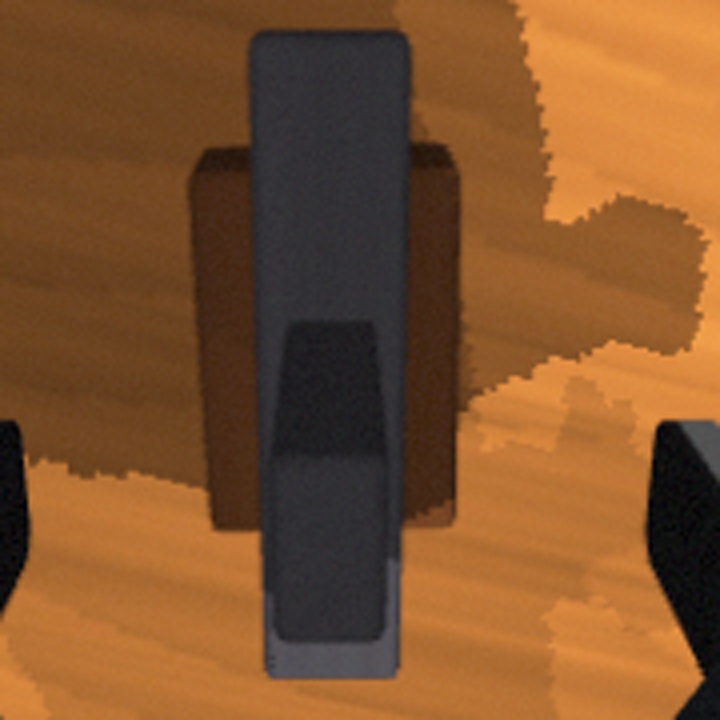

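```bash
python3 - <<'E'
from h import *
p=cam("wrist"); o=get_obs(); print(o["ee_pos"],o["tcp_rot"])
Z=lambda x,o,s:np.array(x)/s+np.array(o)+.5/s-.5
ang=lambda v:np.degrees(np.arctan2(v[1],v[0]))
a=unproj(p,Z([(250,33),(410,33),(265,678),(400,678)],(172,130),4),.032);print(a.round(4),a.mean(0),ang(a[:2].mean(0)-a[2:].mean(0)))
a=unproj(p,Z([(272,458),(386,458),(275,642),(386,642)],(172,130),4),.078);print(a.round(4),a.mean(0),ang(a[:2].mean(0)-a[2:].mean(0)))
E
python3 plan.py .423 .238 .05 104.9 0 3
```

```text
[0.42548114 0.23936533 0.0551954 ] [ 1.79601043e+02 -8.98456159e-02  1.04930414e+02]
[[0.372  0.2122 0.032 ]
 [0.3661 0.2343 0.032 ]
 [0.4791 0.2407 0.032 ]
 [0.4731 0.2635 0.032 ]] [0.42256669 0.23766842 0.032     ] -164.95075511042882
[[0.4122 0.2282 0.078 ]
 [0.4089 0.2406 0.078 ]
 [0.4364 0.2345 0.078 ]
 [0.4329 0.2474 0.078 ]] [0.42260129 0.23767746 0.078     ] -164.78489848414938
[[0.0,[-0.02,-0.09,0.17],[0.1,-0.0,0.0]],[0.0,[-0.02,-0.09,0.17],[0.1,-0.0,0.0]],[0.0,[-0.03,-0.1,0.18],[0.2,-0.1,0.0]]]
end [0.423 0.238 0.05 ] [-1.8000e+02  1.0000e-02  1.0493e+02]
```

>>> play_rows:
  rows:
    - [0, [-0.03, -0.1, 0.2], [0.1, 0, 0]]
    - [0, [-0.03, -0.1, 0.2], [0.1, 0, 0]]
    - [0, [-0.03, -0.1, 0.15], [0.1, 0, 0]]

```text
time: 5.75
ee_pos: [0.4229, 0.2378, 0.0498]
tcp_rot: [179.9, -0.1, 104.9]
wrist_force: [-0.5, 0.6, -0.2]
opening: 0.0858
```

```bash
python3 plan.py .423 .238 .05 105 0 1; sleep 0;  python3 -c "
from workcell import *
camera('wrist');o=get_obs();print(o['ee_pos'],o['tcp_rot'])"
```

```text
[[0.0,[0.02,0.02,-0.02],[0.1,-0.1,-0.1]]]
end [0.423 0.238 0.05 ] [179.98  -0.   105.03]
[0.42267923 0.23767506 0.04950797] [ 1.79907916e+02 -9.29202332e-02  1.04933994e+02]
```

>>> play_rows:
  rows:
    - [0.5, [0, 0, 0], [0, 0, 0]]
    - [0.7, [0, 0, 0], [0, 0, 0]]
    - [0.85, [0, 0, 0], [0, 0, 0]]
    - [1, [0, 0, 0], [0, 0, 0]]
    - [1, [0, 0, 0], [0, 0, 0]]
    - [1, [0, 0, 0], [0, 0, 0]]
  newtons: 60

```text
time: 6.4
ee_pos: [0.4226, 0.2376, 0.0494]
tcp_rot: [179.9, -0.1, 104.9]
wrist_force: [0.1, 0.7, -1.7]
opening: 0.0132
```

```bash
python3 -c "
from h import *
cam('wrist','w4');o=get_obs();print(o['ee_pos'],o['tcp_rot'],o['opening'],o['wrist_force'],o['torque'])"; python3 plan.py .423 .238 .17 104.9 1 5
```

```text
[0.42258792 0.23761098 0.04939626] [ 1.79921603e+02 -9.07247789e-02  1.04929797e+02] 0.01316538670315043 [ 0.54554201  0.6227032  -0.42536778] [-0.0217862   0.0040443  -0.02304581]
[[1.0,[0.01,0.01,-2.41],[0.0,-0.0,0.0]],[1.0,[0.01,0.01,-2.41],[0.0,-0.0,0.0]],[1.0,[0.01,0.02,-2.41],[0.0,-0.0,0.0]],[1.0,[0.01,0.01,-2.42],[0.0,-0.0,0.0]],[1.0,[0.01,0.02,-2.41],[0.1,-0.1,0.0]]]
end [0.423 0.238 0.17 ] [-1.7998e+02  1.0000e-02  1.0493e+02]
```

View pics/w4.png

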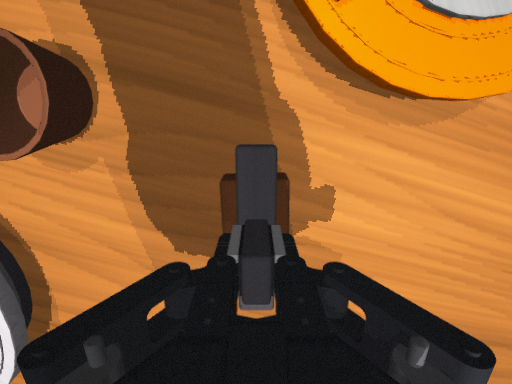

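Gripped at opening 13.2 mm. Before carrying it over, I'll take more measurements of the holes from the scene and side views.

>>> play_rows:
  rows:
    - [1, [0, 0, -1.0], [0, 0, 0]]
    - [1, [0, 0, -2.4], [0, 0, 0]]
    - [1, [0, 0, -2.4], [0, 0, 0]]
    - [1, [0, 0, -2.4], [0, 0, 0]]
    - [1, [0, 0, -2.4], [0, 0, 0]]
    - [1, [0, 0, -1.4], [0, 0, 0]]
    - [1, [0, 0, 0], [0, 0, 0]]

```text
time: 7.15
ee_pos: [0.4206, 0.2362, 0.174]
tcp_rot: [-179.7, 0.0, 104.9]
wrist_force: [-0.1, -0.3, -3.6]
opening: 0.0131
```

```bash
python3 - <<'E'
from h import *
o=get_obs();print(o['ee_pos'],o['tcp_rot'],o['opening'],o['wrist_force'],o['torque'])
q=cam("scene"); c=proj(q,[[.554,-.0025,.064]])[0]; print(c); zoom(q,c,38,"tz1",10)
r=cam("side"); c=proj(r,[[.554,-.0025,.064]])[0]; print(c); zoom(r,c,38,"tz2",10)
w=cam("wrist"); zoom(w,(256,200),95,"wz5",4)
E
python3 plan.py .5544 -.0025 .16 31.2 1 10
```

```text
[0.42058416 0.23624954 0.17398541] [-1.79746100e+02  4.41908693e-04  1.04926952e+02] 0.013114932695036767 [-0.09980141 -0.25134037 -3.59505124] [ 0.02492823 -0.01390468  0.04687135]
[243.76682122 216.7115544 ]
tz1 origin 205 178 scale 10
[233.55096323 186.28396096]
tz2 origin 195 148 scale 10
wz5 origin 161 105 scale 4
[[1.0,[-2.65,0.69,0.11],[-0.0,0.0,7.4]],[1.0,[-2.54,1.02,0.11],[-0.0,0.0,7.4]],[1.0,[-2.38,1.34,0.11],[-0.0,0.0,7.4]],[1.0,[-2.19,1.64,0.11],[-0.0,0.1,7.4]],[1.0,[-1.96,1.91,0.1],[-0.1,0.1,7.4]],[1.0,[-1.7,2.14,0.1],[-0.0,0.0,7.3]],[1.0,[-1.42,2.35,0.1],[-0.1,0.1,7.4]],[1.0,[-1.1,2.51,0.11],[-0.0,0.0,7.3]],[1.0,[-0.77,2.62,0.1],[-0.1,0.1,7.4]],[1.0,[-0.43,2.71,0.11],[-0.0,0.0,7.3]]]
end [ 0.5545 -0.0025  0.16  ] [-1.7998e+02  1.0000e-02  3.1220e+01]
```

View pics/tz1.png

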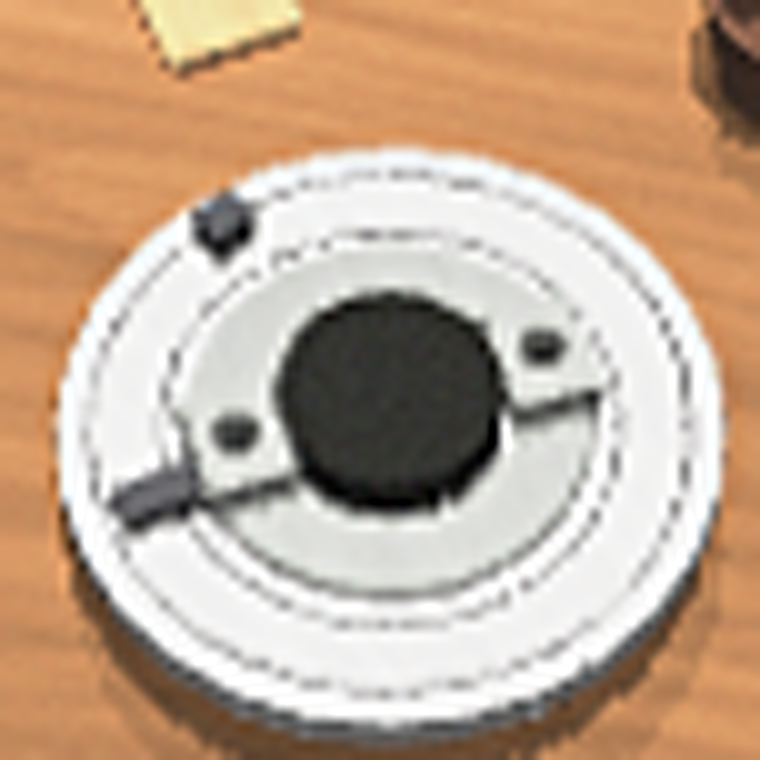

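View pics/tz2.png

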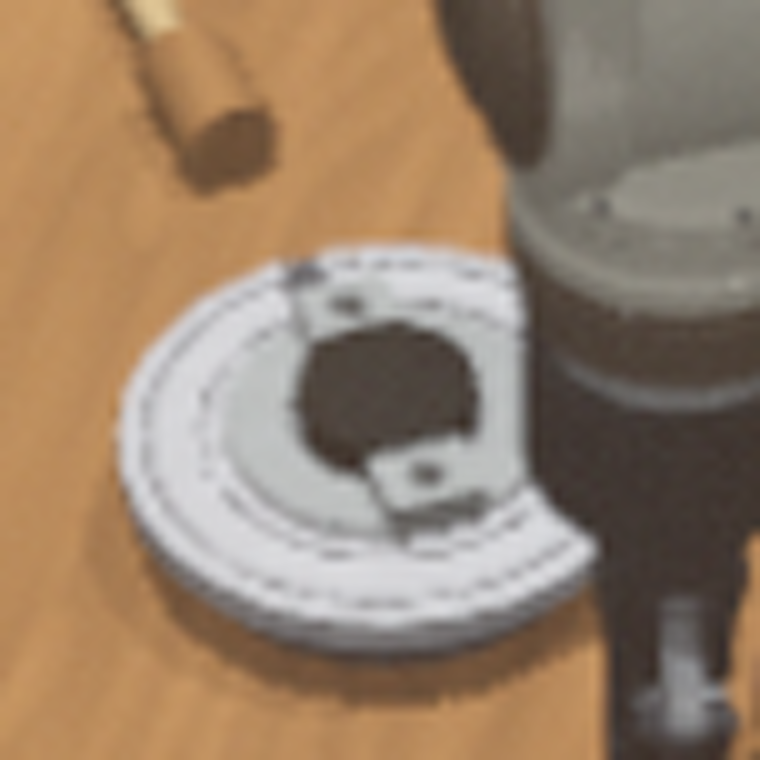

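View pics/wz5.png

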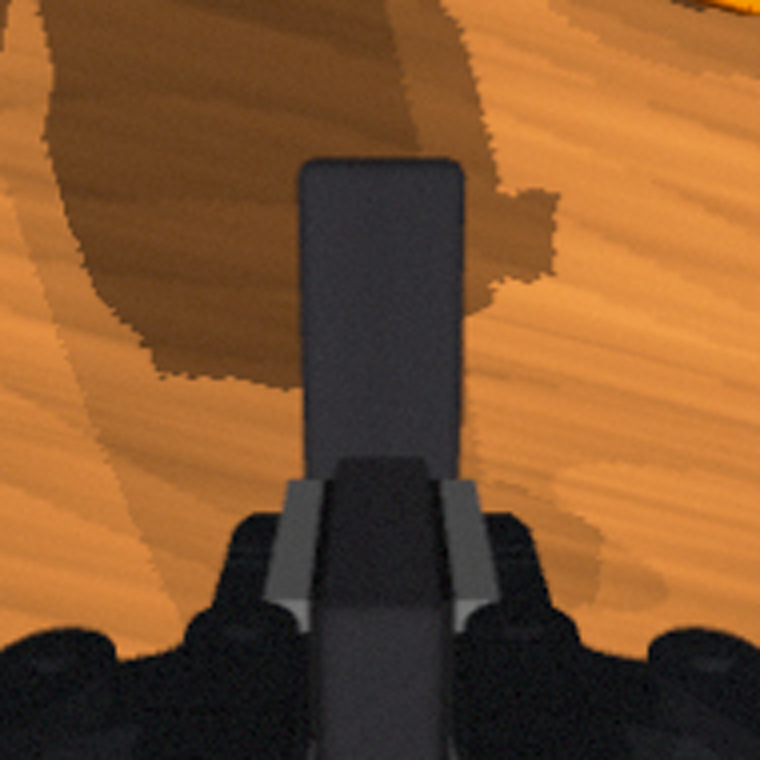

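```bash
python3 - <<'E'
from h import *
Z=lambda x,o,s:np.array(x)/s+np.array(o)+.5/s-.5
ang=lambda v:np.degrees(np.arctan2(v[1],v[0]))
q=cam("scene");r=cam("side");w=cam("wrist");o=get_obs()
for p,z,og in((q,[(236,432),(544,347)],(205,178)),(r,[(347,304),(430,473)],(195,148))):
    h=unproj(p,Z(z,og,10),.063); print(h.round(4),h.mean(0).round(4),np.linalg.norm(h[0]-h[1]),ang(h[0]-h[1]))
a=unproj(q,Z([(390,403)],(205,178),10),.065);print("pad scene",a)
T=o["ee_pos"];R=Ro.from_euler('xyz',o["tcp_rot"],degrees=True)
a=unproj(w,Z([(301,160),(463,160),(306,470),(458,470)],(161,105),4),T[2]-.0174)
print("tool frame mm",(R.inv().apply(a-T)*1000).round(1))
E
```

```text
[[ 0.576  -0.042   0.063 ]
 [ 0.5294  0.0357  0.063 ]] [ 0.5527 -0.0031  0.063 ] 0.09055009471795515 -59.046847842783144
[[ 0.579  -0.0423  0.063 ]
 [ 0.5314  0.0347  0.063 ]] [ 0.5552 -0.0038  0.063 ] 0.09049687963696042 -58.27411775021178
pad scene [[ 0.55837149 -0.00208028  0.065     ]]
tool frame mm [[-11.2 -55.7  17.9]
 [ 11.3 -55.8  17.9]
 [-11.4  -9.3  17.5]
 [ 11.5  -9.3  17.5]]
```

>>> play_rows:
  rows:
    - [1, [-2.65, 0.69, 0.11], [0, 0, 7.4]]
    - [1, [-2.54, 1.02, 0.11], [0, 0, 7.4]]
    - [1, [-2.38, 1.34, 0.11], [0, 0, 7.4]]
    - [1, [-2.19, 1.64, 0.11], [0, 0.1, 7.4]]
    - [1, [-1.96, 1.91, 0.1], [-0.1, 0.1, 7.4]]
    - [1, [-1.7, 2.14, 0.1], [0, 0, 7.3]]
    - [1, [-1.42, 2.35, 0.1], [-0.1, 0.1, 7.4]]
    - [1, [-1.1, 2.51, 0.11], [0, 0, 7.3]]
    - [1, [-0.77, 2.62, 0.1], [-0.1, 0.1, 7.4]]
    - [1, [-0.43, 2.71, 0.11], [0, 0, 7.3]]
    - [1, [0, 0, 0], [0, 0, 0]]

```text
time: 8.55
ee_pos: [0.5507, -0.0147, 0.1487]
tcp_rot: [-179.7, 0.8, 28.3]
wrist_force: [0.1, 0.7, -4.0]
opening: 0.0135
```

```bash
python3 plan.py .5541 -.0032 .14 31.3 1 4
```

```text
[[1.0,[0.21,-0.21,0.22],[-0.1,0.2,-0.7]],[1.0,[0.22,-0.21,0.21],[-0.1,0.2,-0.8]],[1.0,[0.22,-0.21,0.22],[-0.0,0.2,-0.7]],[1.0,[0.22,-0.2,0.22],[-0.1,0.2,-0.8]]]
end [ 0.5541 -0.0032  0.14  ] [ 1.7999e+02 -2.0000e-02  3.1330e+01]
```

>>> play_rows:
  rows:
    - [1, [0.21, -0.21, 0.1], [-0.1, 0.2, -0.7]]
    - [1, [0.22, -0.21, 0.1], [-0.1, 0.2, -0.8]]
    - [1, [0.22, -0.21, 0.1], [0, 0.2, -0.7]]
    - [1, [0.22, -0.2, 0.1], [-0.1, 0.2, -0.8]]

```text
time: 8.95
ee_pos: [0.553, -0.0012, 0.1426]
tcp_rot: [-179.9, 0.1, 31.8]
wrist_force: [-0.7, -0.1, -3.6]
opening: 0.0129
```

```bash
python3 - <<'E'
from h import *
w=cam("wrist","w6"); o=get_obs();print(o["ee_pos"],o["tcp_rot"])
zoom(w,(256,180),100,"wz6",4)
E
python3 plan.py .5541 -.0032 .13 31.3 1 4
```

```text
[ 0.55304772 -0.00073013  0.1425006 ] [-1.79889945e+02  4.36438808e-02  3.18842652e+01]
wz6 origin 156 80 scale 4
[[1.0,[-0.01,0.07,0.31],[-0.0,0.0,0.1]],[1.0,[-0.01,0.07,0.31],[-0.0,0.0,0.2]],[1.0,[-0.01,0.06,0.31],[-0.1,0.0,0.1]],[1.0,[-0.01,0.07,0.32],[-0.0,0.0,0.2]]]
end [ 0.5541 -0.0032  0.13  ] [-1.7999e+02  4.0000e-02  3.1280e+01]
```

View pics/wz6.png

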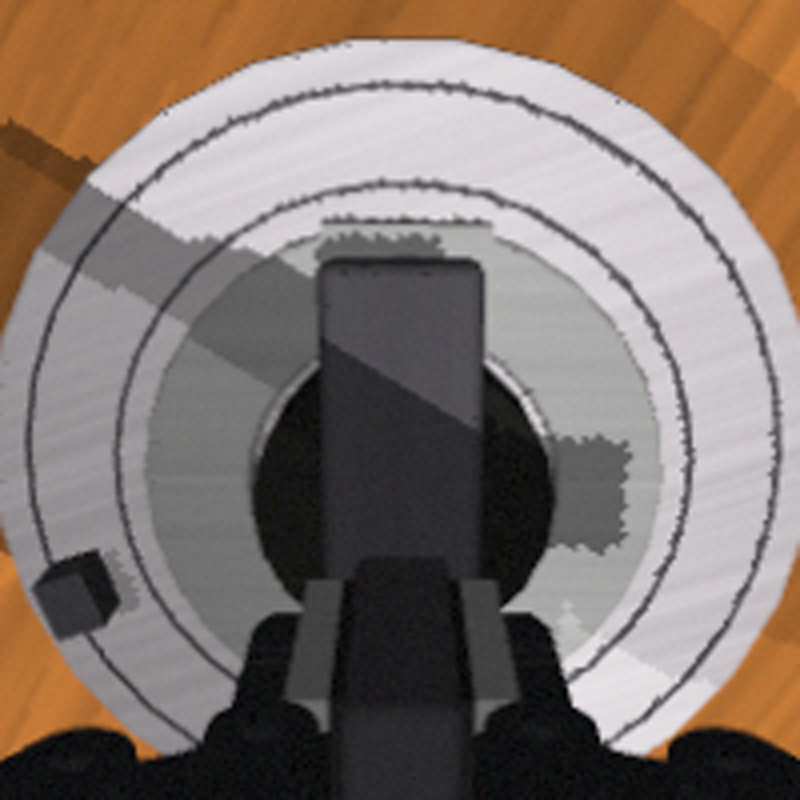

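```bash
python3 - <<'E'
from h import *
Z=lambda x,o,s:np.array(x)/s+np.array(o)+.5/s-.5
w=cam("wrist");o=get_obs();T=o["ee_pos"];R=Ro.from_euler('xyz',o["tcp_rot"],degrees=True); og=(156,80)
print(T,o["tcp_rot"])
a=unproj(w,Z([(322,221),(492,222)],og,4),.063); print("boss",a.round(4),(R.inv().apply(a-T)*1e3).round(1), np.linalg.norm(a[0]-a[1]))
a=unproj(w,Z([(253,490),(553,490)],og,4),.065); print("pad",a.round(4),(R.inv().apply(a-T)*1e3).round(1))
# fit head outer circle r=.095 z=.045 & collar outer r .058
from scipy.optimize import least_squares
pts=np.array([(164,112),(250,62),(350,41),(450,41),(550,60),(620,103),(698,168),(770,275),(60,215),(20,290)])
a=unproj(w,Z(pts,og,4),.045)
f=least_squares(lambda v:np.hypot(*(a[:,:2]-v[:2]).T)-v[2],[.554,-.003,.095]);print("head",f.x,np.abs(f.fun).max())
f=least_squares(lambda v:np.hypot(*(a[:,:2]-v[:2]).T)-.095,[.554,-.003]);print("head fix",f.x)
a=unproj(w,Z([(320,264),(484,264),(322,540),(482,540)],og,4),T[2]-.0174)
print("bar",(R.inv().apply(a-T)*1e3).round(1))
E
```

```text
[ 0.55300963 -0.0011228   0.14266955] [-1.79896556e+02  6.10128822e-02  3.17956106e+01]
boss [[0.5097 0.0377 0.063 ]
 [0.5379 0.0551 0.063 ]] [[-16.3 -55.7  79.8]
 [ 16.9 -55.5  79.8]] 0.03319015587137998
pad [[ 0.5256 -0.0169  0.065 ]
 [ 0.5784  0.016   0.065 ]] [[-31.5  -0.9  77.7]
 [ 30.7  -1.   77.6]]
head [ 0.55144263 -0.00145292  0.09091714] 0.0009901899009035764
head fix [ 0.55419885 -0.00549704]
bar [[-12.1 -54.8  17.5]
 [ 10.7 -54.8  17.5]
 [-12.6 -13.7  17.4]
 [ 11.3 -13.8  17.4]]
```

```bash
python3 plan.py .5542 -.0028 .11 31.5 1 6
```

```text
[[1.0,[0.0,0.04,0.54],[-0.0,0.0,0.0]],[1.0,[0.0,0.03,0.55],[-0.0,0.0,0.1]],[1.0,[0.0,0.04,0.54],[-0.0,0.0,0.0]],[1.0,[0.01,0.03,0.55],[-0.0,0.0,0.1]],[1.0,[0.0,0.04,0.54],[-0.1,0.0,0.0]],[1.0,[0.01,0.03,0.55],[-0.0,0.1,0.1]]]
end [ 0.5542 -0.0028  0.11  ] [-1.80e+02 -4.00e-02  3.15e+01]
```

>>> play_rows:
  rows:
    - [1, [0, 0.04, 0.5], [0, 0, 0]]
    - [1, [0, 0.03, 0.5], [0, 0, 0.1]]
    - [1, [0, 0.04, 0.5], [0, 0, 0]]
    - [1, [0, 0.03, 0.5], [0, 0, 0.1]]
    - [1, [0, 0.04, 0.5], [-0.1, 0, 0]]
    - [1, [0, 0.03, 0.5], [0, 0.1, 0.1]]

```text
time: 9.65
ee_pos: [0.5542, -0.0025, 0.1107]
tcp_rot: [180.0, -0.1, 31.5]
wrist_force: [0.2, 0.9, -4.2]
opening: 0.0137
```

```bash
python3 - <<'E'
from h import *
q=cam("scene"); c=proj(q,[[.554,-.0025,.075]])[0]; zoom(q,c,38,"tz3",10)
r=cam("side"); c=proj(r,[[.554,-.0025,.075]])[0]; zoom(r,c,38,"tz4",10)
o=get_obs();print(o["ee_pos"],o["tcp_rot"],o["wrist_force"])
E
python3 plan.py .5542 -.0028 .106 31.5 1 3
```

```text
tz3 origin 205 176 scale 10
tz4 origin 195 145 scale 10
[ 0.55374704 -0.00248405  0.1102101 ] [-1.79997423e+02 -2.18177761e-02  3.15340846e+01] [-0.64795079 -0.07830651 -4.23298738]
[[1.0,[0.01,0.02,0.14],[-0.0,-0.0,0.0]],[1.0,[0.01,0.02,0.14],[-0.0,-0.0,0.0]],[1.0,[0.0,0.01,0.14],[-0.0,-0.0,0.0]]]
end [ 0.5542 -0.0028  0.106 ] [-1.800e+02 -2.000e-02  3.153e+01]
```

View pics/tz3.png

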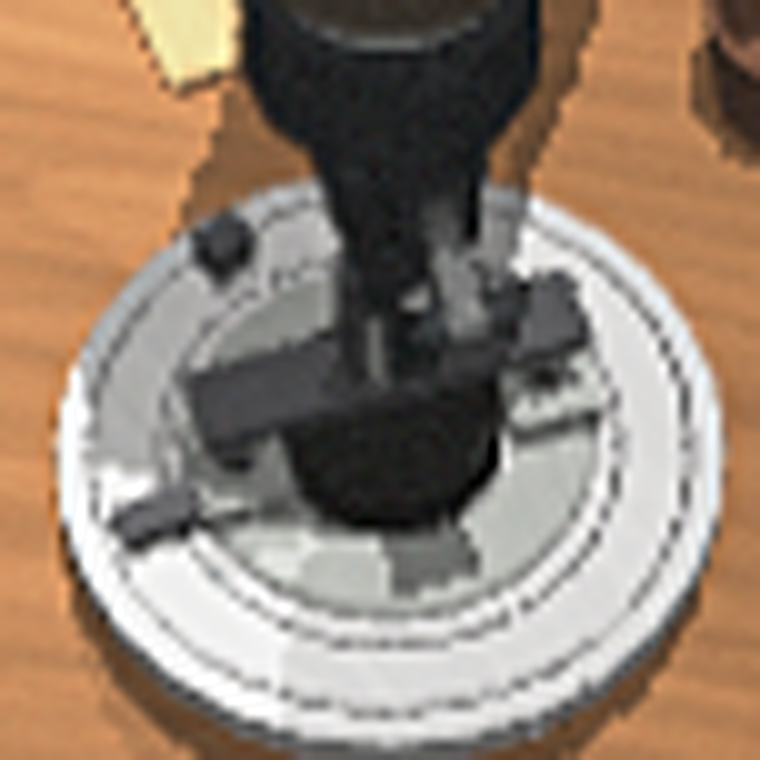

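View pics/tz4.png

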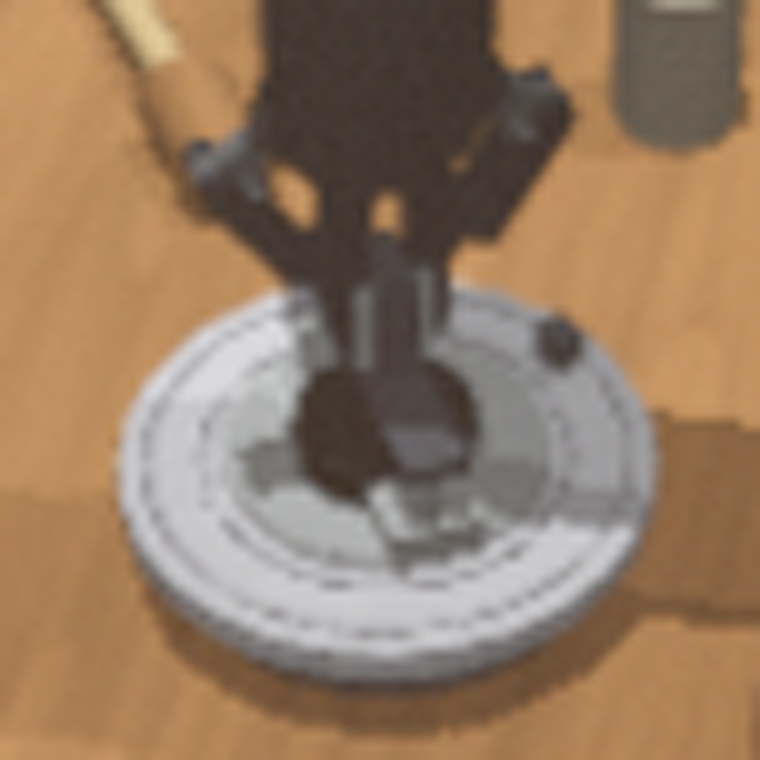

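The prongs sit over both holes: (545,375) in the scene zoom and (425,500) in the side zoom. I'll lower slowly.

>>> play_rows:
  rows:
    - [1, [0.01, 0.02, 0.2], [0, 0, 0]]
    - [1, [0.01, 0.01, 0.2], [0, 0, 0]]
    - [1, [0.01, 0.01, 0.2], [0, 0, 0]]
    - [1, [0, 0, 0.2], [0, 0, 0]]
    - [1, [0, 0, 0.15], [0, 0, 0]]

```text
time: 10.25
ee_pos: [0.5547, -0.0028, 0.1007]
tcp_rot: [180.0, -0.1, 31.5]
wrist_force: [-0.1, 0.2, -4.1]
opening: 0.0131
```

```bash
python3 - <<'E'
from h import *
r=cam("side"); c=proj(r,[[.554,-.0025,.075]])[0]; zoom(r,c,38,"tz5",10)
q=cam("scene"); c=proj(q,[[.554,-.0025,.075]])[0]; zoom(q,c,38,"tz5b",10)
o=get_obs();print(o["ee_pos"],o["tcp_rot"],o["wrist_force"],o["torque"])
E
```

```text
tz5 origin 195 145 scale 10
tz5b origin 205 176 scale 10
[ 0.55455289 -0.00277843  0.10060246] [ 1.79977303e+02 -6.52309585e-02  3.15267212e+01] [ 0.5968629  -0.02803399 -3.76688004] [-0.00659067 -0.01216747 -0.01951657]
```

View pics/tz5.png

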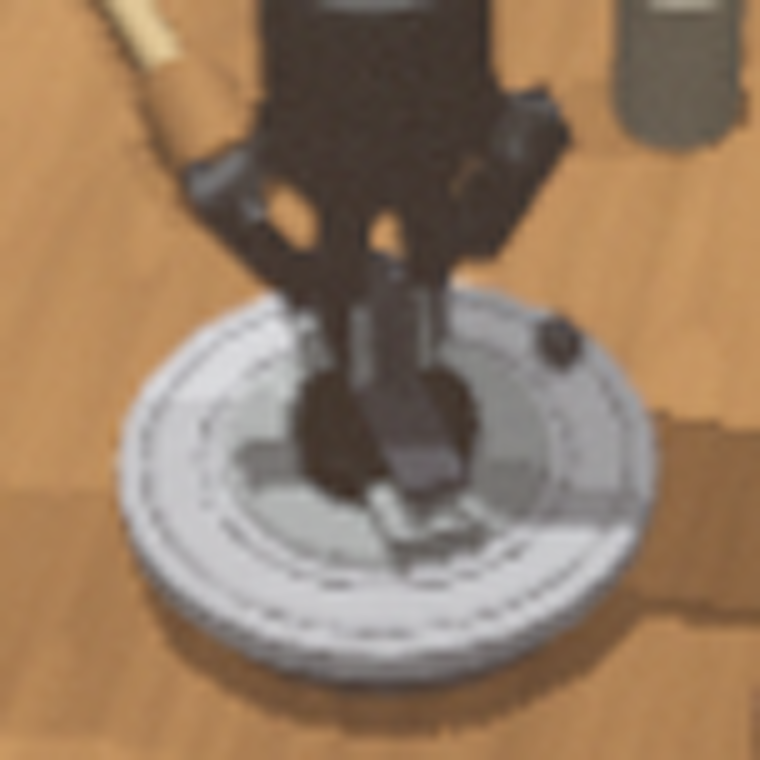

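View pics/tz5b.png

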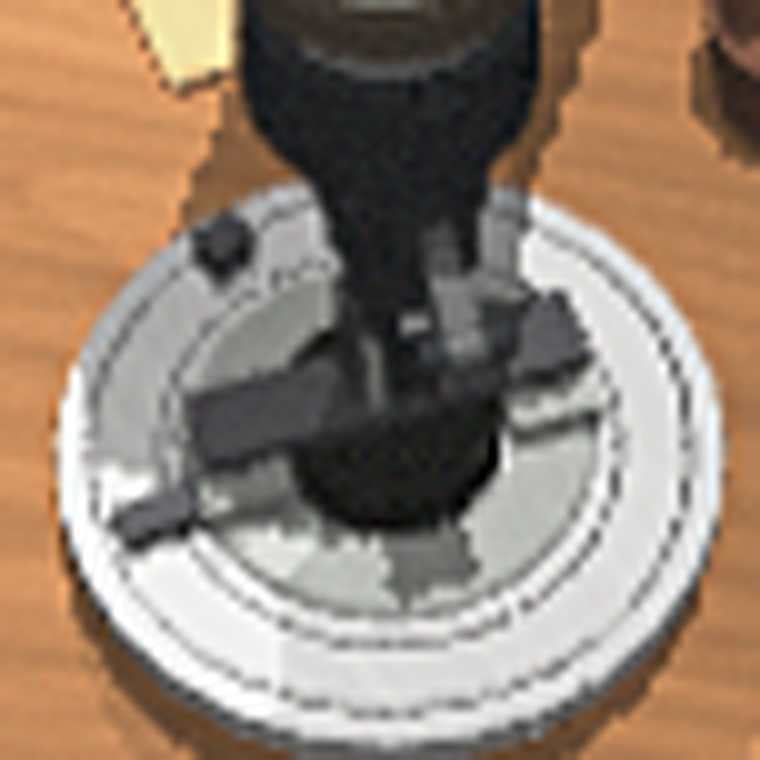

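No contact force with the tips about 3 mm below the mouths, so the prongs are entering. I'll continue down.

>>> play_rows:
  rows:
    - [1, [0, 0, 0.2], [0, 0, 0]]
    - [1, [0, 0, 0.2], [0, 0, 0]]
    - [1, [0, 0, 0.2], [0, 0, 0]]

```text
time: 10.65
ee_pos: [0.5548, -0.0027, 0.0946]
tcp_rot: [180.0, -0.1, 31.5]
wrist_force: [-0.3, 0.0, -3.7]
opening: 0.0133
```

```bash
python3 - <<'E'
from h import *
r=cam("side")
o=get_obs();print(o["ee_pos"],o["tcp_rot"],o["wrist_force"],o["torque"])
E
```

```text
[ 0.55462634 -0.0027483   0.09416709] [ 1.79971545e+02 -7.29521479e-02  3.15289855e+01] [ 0.2638123   0.63074993 -4.1525752 ] [-0.04906574 -0.02092198 -0.03381796]
```

>>> play_rows:
  rows:
    - [1, [0, 0, 0.12], [0, 0, 0]]
    - [1, [0, 0, 0], [0, 0, 0]]
    - [1, [0, 0, 0], [0, 0, 0]]

```text
time: 11.0
ee_pos: [0.5545, -0.0027, 0.0927]
tcp_rot: [180.0, -0.1, 31.5]
wrist_force: [0.2, -0.1, -3.0]
opening: 0.013
```

```bash
python3 - <<'E'
from h import *
w=cam("wrist"); zoom(w,(256,180),100,"wz7",4)
q=cam("scene"); c=proj(q,[[.554,-.0025,.075]])[0]; zoom(q,c,38,"tz7b",10)
o=get_obs();print(o["ee_pos"],o["tcp_rot"],o["wrist_force"],o["torque"],o["q"])
E
python3 plan.py .5545 -.0028 .093 -35 1 12
```

```text
wz7 origin 156 80 scale 4
tz7b origin 205 176 scale 10
[ 0.55454879 -0.00274784  0.09271012] [ 1.79979098e+02 -6.19839770e-02  3.15285245e+01] [-0.05057368  0.41047255 -3.50132835] [0.01530538 0.01522907 0.01997722] [-2.91275309e-01  5.24634149e+00 -6.17292569e+00  7.85170440e+01
  1.49206037e-02  5.81802198e+01]
[[1.0,[-0.0,0.0,-0.0],[-0.0,-0.0,5.5]],[1.0,[-0.0,0.0,-0.0],[-0.0,-0.0,5.5]],[1.0,[-0.0,0.0,-0.0],[-0.0,-0.0,5.6]],[1.0,[-0.0,0.0,-0.0],[-0.0,-0.0,5.5]],[1.0,[-0.0,0.0,-0.0],[-0.0,-0.0,5.6]],[1.0,[-0.0,0.0,-0.0],[-0.0,-0.0,5.5]],[1.0,[-0.0,0.0,-0.0],[-0.0,-0.0,5.6]],[1.0,[-0.0,0.0,-0.01],[-0.0,-0.0,5.5]],[1.0,[-0.0,0.0,-0.0],[-0.0,-0.0,5.6]],[1.0,[-0.0,0.0,-0.01],[-0.0,-0.0,5.5]],[1.0,[-0.0,0.0,-0.0],[-0.0,-0.0,5.6]],[1.0,[-0.0,0.01,-0.01],[-0.0,-0.0,5.5]]]
end [ 0.5545 -0.0028  0.093 ] [-1.7995e+02 -4.0000e-02 -3.4970e+01]
```

View pics/wz7.png

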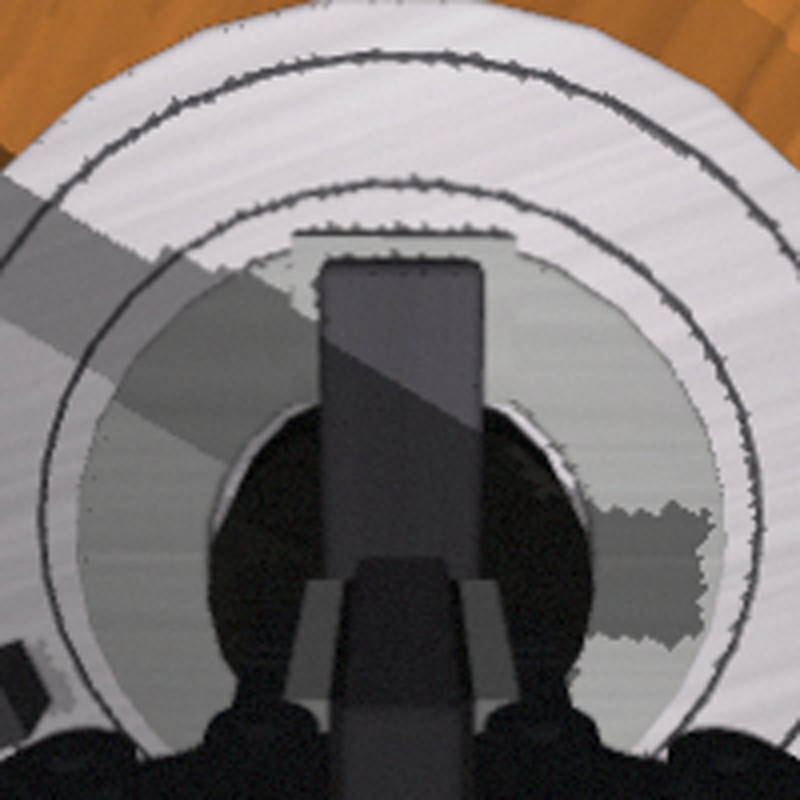

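View pics/tz7b.png

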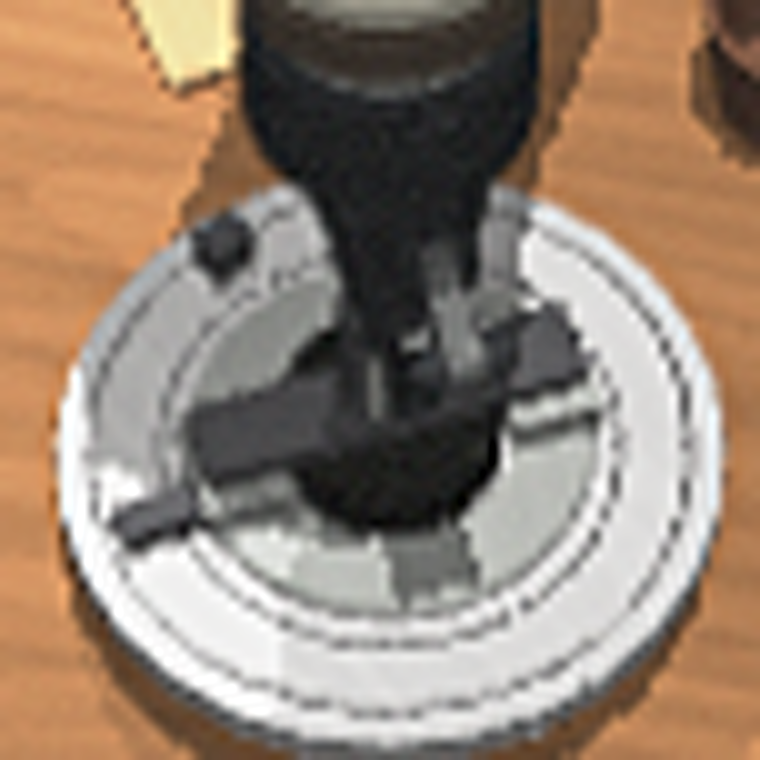

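Both prongs are in (depth about 10.7 mm, no side force). Now the clockwise turn, in chunks.

>>> play_rows:
  rows:
    - [1, [0, 0, 0], [0, 0, 4]]
    - [1, [0, 0, 0], [0, 0, 5]]
    - [1, [0, 0, 0], [0, 0, 5]]
    - [1, [0, 0, 0], [0, 0, 5]]
    - [1, [0, 0, 0], [0, 0, 4]]

```text
time: 11.6
ee_pos: [0.5549, -0.0026, 0.0928]
tcp_rot: [-180.0, -0.1, 7.8]
wrist_force: [1.0, -0.6, -4.5]
opening: 0.013
```

```bash
python3 - <<'E'
from h import *
o=get_obs();print(o["ee_pos"],o["tcp_rot"],o["wrist_force"],o["torque"],o["q"])
E
python3 plan.py .5545 -.0028 .093 -10 1 5
```

```text
[ 0.55489123 -0.00262774  0.09279204] [-1.79997226e+02 -1.02788992e-01  7.77675991e+00] [ 1.00994106 -0.59798441 -4.45856459] [-0.02879877 -0.12161913  0.15817286] [-2.79796637e-01  5.25392057e+00 -6.15572387e+00  7.84889698e+01
  1.71520520e-02  8.19434561e+01]
[[1.0,[-0.01,0.0,-0.0],[-0.0,-0.0,3.6]],[1.0,[-0.01,0.0,-0.01],[-0.0,-0.0,3.5]],[1.0,[-0.01,0.0,-0.0],[-0.0,-0.0,3.6]],[1.0,[-0.0,0.01,-0.01],[-0.0,-0.0,3.5]],[1.0,[-0.01,0.01,-0.0],[-0.0,-0.1,3.6]]]
end [ 0.5545 -0.0028  0.093 ] [-179.97    0.    -10.02]
```

>>> play_rows:
  rows:
    - [1, [-0.01, 0, 0], [0, 0, 5]]
    - [1, [-0.01, 0, 0], [0, 0, 5]]
    - [1, [-0.01, 0, 0], [0, 0, 5]]
    - [1, [0, 0, 0], [0, 0, 5]]
    - [1, [0, 0, 0], [0, 0, 5]]
    - [1, [0, 0, 0], [0, 0, 5]]
    - [1, [0, 0, 0], [0, 0, 4]]

```text
time: 12.3
ee_pos: [0.5556, -0.0028, 0.0929]
tcp_rot: [-179.9, -0.2, -27.6]
wrist_force: [0.6, -0.3, -3.6]
opening: 0.0133
```

```bash
python3 - <<'E'
from h import *
q=cam("scene"); c=proj(q,[[.554,-.0025,.075]])[0]; zoom(q,c,38,"tz8",10)
o=get_obs();print(o["ee_pos"],o["tcp_rot"],o["wrist_force"],o["torque"])
E
```

```text
tz8 origin 205 176 scale 10
[ 0.55560853 -0.00273442  0.09287424] [-179.9180379    -0.20531962  -27.79675517] [-0.96706075 -0.2192914  -3.76743051] [-0.08448164 -0.02671891 -0.00548073]
```

View pics/tz8.png

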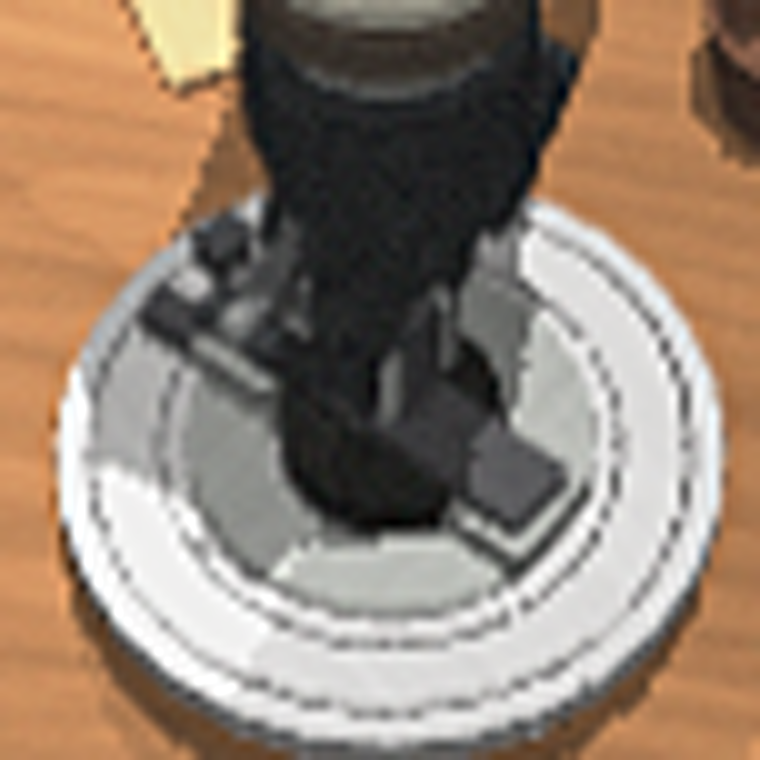

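The collar is turning with the spanner: the tongue at (170,310) is nearing the stop at (220,240). The last part goes slowly.

>>> play_rows:
  rows:
    - [1, [-0.05, 0, 0], [0, 0, 2.5]]
    - [1, [-0.02, 0, 0], [0, 0, 2.5]]
    - [1, [0, 0, 0], [0, 0, 2]]
    - [1, [0, 0, 0], [0, 0, 2]]

```text
time: 12.75
ee_pos: [0.5557, -0.0028, 0.093]
tcp_rot: [-179.9, -0.3, -36.8]
wrist_force: [0.4, 0.4, -4.3]
opening: 0.0135
```

>>> play_rows:
  rows:
    - [1, [0, 0, 0], [0, 0, 1.5]]
    - [1, [0, 0, 0], [0, 0, 1.5]]

```text
time: 12.95
ee_pos: [0.5558, -0.0028, 0.093]
tcp_rot: [-179.9, -0.3, -39.7]
wrist_force: [-0.3, -0.6, -3.9]
opening: 0.0133
```

```bash
python3 - <<'E'
from h import *
q=cam("scene"); c=proj(q,[[.554,-.0025,.075]])[0]; zoom(q,c,38,"tz9",10)
o=get_obs();print(o["ee_pos"],o["tcp_rot"],o["wrist_force"],o["torque"])
E
```

```text
tz9 origin 205 176 scale 10
[ 0.5557848  -0.00283166  0.09300579] [-179.86918283   -0.30082655  -39.82372211] [-0.45318972 -1.02419184 -4.6017565 ] [-0.18108608 -0.04897753  1.06053636]
```

View pics/tz9.png

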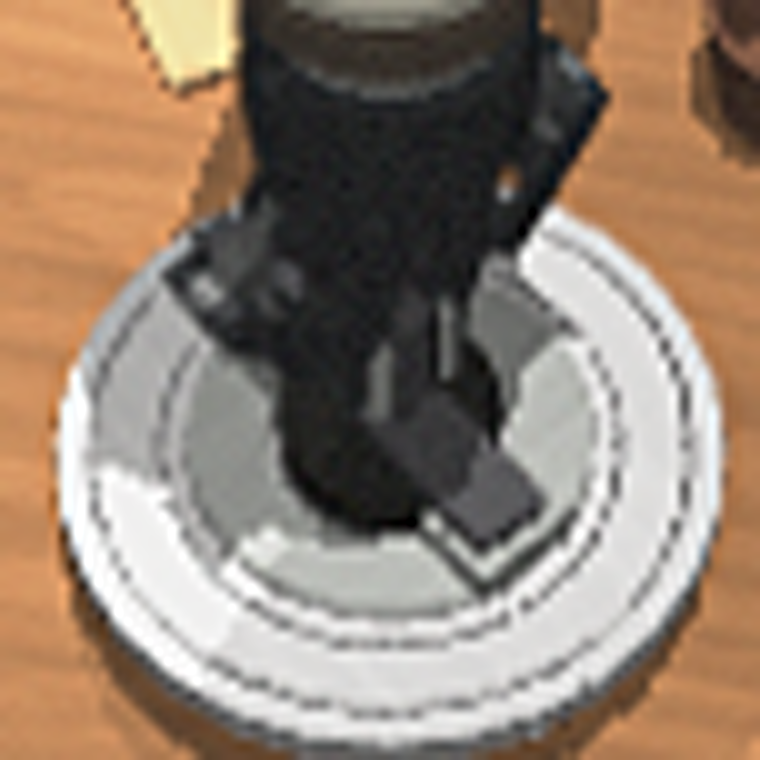

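The twist torque rose to 1.06 N·m at −39.8°, against 0.15 from friction, so the collar is on its stop. I'll hold, back off 2°, then lift out.

>>> play_rows:
  rows:
    - [1, [0, 0, 0], [0, 0, 0]]
    - [1, [0, 0, 0], [0, 0, 0]]
    - [1, [0, 0, 0], [0, 0, -1.5]]
    - [1, [0, 0, 0], [0, 0, -0.8]]
    - [1, [0, 0, 0], [0, 0, 0]]

```text
time: 13.5
ee_pos: [0.5558, -0.0028, 0.0931]
tcp_rot: [-179.9, -0.3, -37.2]
wrist_force: [0.3, 0.5, -3.7]
opening: 0.0135
```

```bash
python3 - <<'E'
from h import *
cam("side")
o=get_obs();print(o["ee_pos"],o["tcp_rot"],o["wrist_force"],o["torque"])
E
```

```text
[ 0.55579162 -0.00277786  0.0931298 ] [-179.87374626   -0.30515523  -37.23355174] [ 0.28528668  0.24048188 -2.81322564] [0.01671872 0.02194899 0.03558394]
```

Torque is free now. Lifting out.

>>> play_rows:
  rows:
    - [1, [0, 0, -0.5], [0, 0, 0]]
    - [1, [0, 0, -0.8], [0, 0, 0]]
    - [1, [0, 0, -1], [0, 0, 0]]
    - [1, [0, 0, -1.5], [0, 0, 0]]
    - [1, [0, 0, -2], [0, 0, 0]]
    - [1, [0, 0, -2], [0, 0, 0]]
    - [1, [0, 0, -1], [0, 0, 0]]
    - [1, [0, 0, 0], [0, 0, 0]]

```text
time: 14.35
ee_pos: [0.5555, -0.0027, 0.1895]
tcp_rot: [-179.8, -0.4, -37.3]
wrist_force: [-0.9, 0.1, -4.1]
opening: 0.0131
```

```bash
python3 - <<'E'
from h import *
q=cam("scene"); c=proj(q,[[.554,-.0025,.075]])[0]; zoom(q,c,38,"tz10",10)
w=cam("wrist","w10"); zoom(w,(256,200),95,"wz10",4)
o=get_obs();print(o["ee_pos"],o["tcp_rot"],o["wrist_force"],o["opening"])
E
python3 plan.py .4226 .2376 .17 104.9 1 18
```

```text
tz10 origin 205 176 scale 10
wz10 origin 161 105 scale 4
[ 0.55499881 -0.002688    0.18767715] [-179.83756764   -0.33367361  -37.31469117] [ 0.31927856  0.85797098 -3.27831656] 0.013350038721451386
[[1.0,[-1.39,-0.62,0.09],[0.0,-0.0,-7.9]],[1.0,[-1.3,-0.8,0.09],[0.0,-0.0,-7.9]],[1.0,[-1.17,-0.97,0.09],[0.0,-0.0,-7.9]],[1.0,[-1.03,-1.12,0.09],[0.0,-0.0,-7.9]],[1.0,[-0.87,-1.26,0.09],[0.0,-0.0,-7.9]],[1.0,[-0.68,-1.36,0.09],[0.0,-0.0,-7.9]],[1.0,[-0.49,-1.44,0.09],[0.0,-0.0,-7.9]],[1.0,[-0.29,-1.5,0.09],[0.0,-0.0,-7.9]],[1.0,[-0.08,-1.52,0.09],[0.0,-0.0,-7.9]],[1.0,[0.13,-1.52,0.09],[0.0,-0.0,-7.9]],[1.0,[0.34,-1.49,0.09],[0.0,-0.0,-7.9]],[1.0,[0.54,-1.43,0.09],[0.1,-0.0,-7.9]],[1.0,[0.73,-1.34,0.1],[0.0,-0.0,-7.9]],[1.0,[0.91,-1.22,0.1],[0.1,-0.0,-7.9]],[1.0,[1.07,-1.09,0.1],[0.0,-0.0,-7.9]],[1.0,[1.2,-0.93,0.1],[0.1,-0.0,-7.9]],[1.0,[1.32,-0.76,0.1],[0.0,-0.0,-7.9]],[1.0,[1.42,-0.57,0.1],[0.1,-0.0,-7.9]]]
end [0.4226 0.2376 0.17  ] [-1.8000e+02 -1.0000e-02  1.0489e+02]
```

View pics/tz10.png

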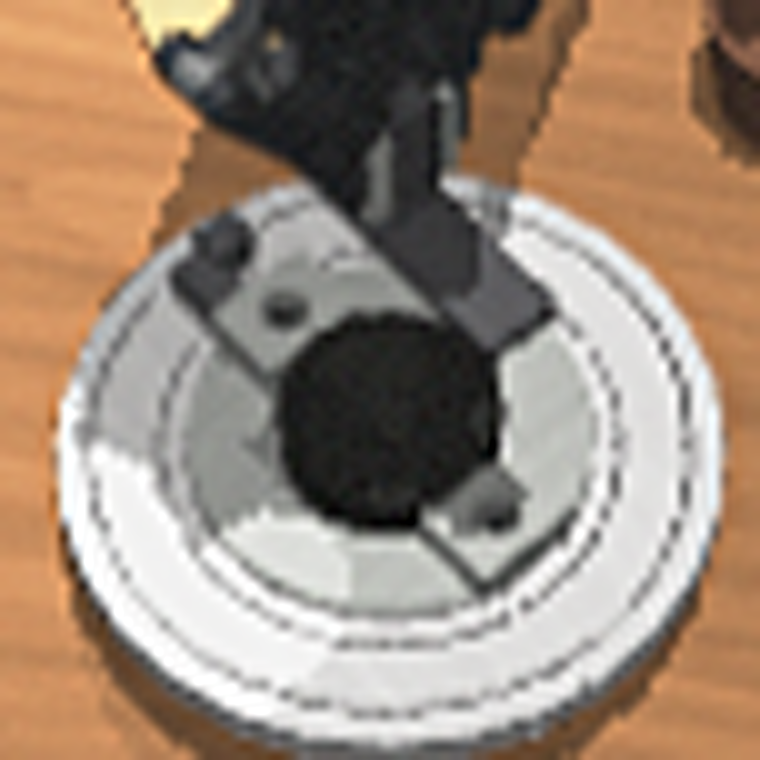

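View pics/wz10.png

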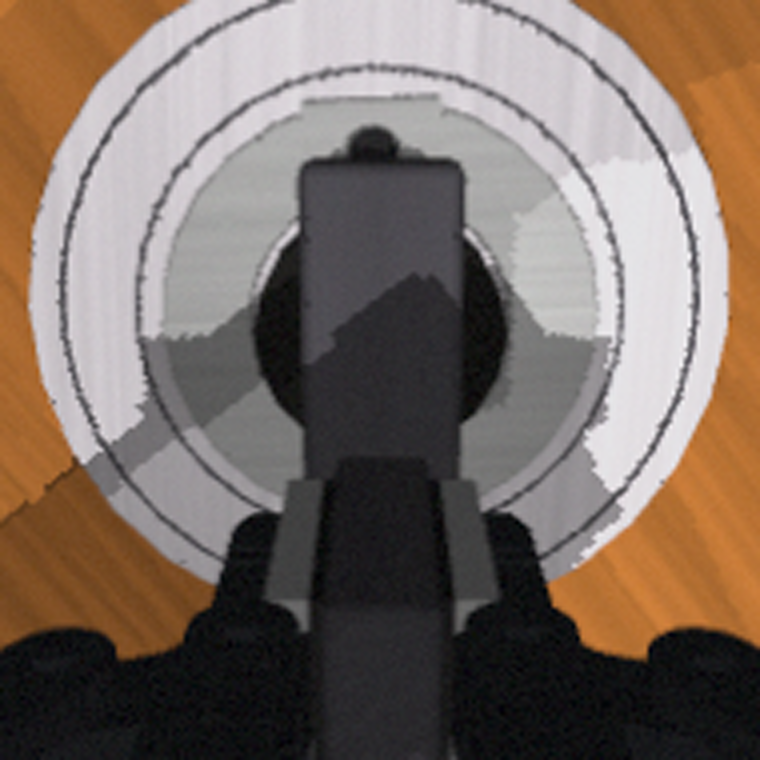

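The tongue at (200,270) touches the stop at (222,240), and the spanner sits in the hand exactly as before. Returning it to the rest.

>>> play_rows:
  rows:
    - [1, [-1.39, -0.62, 0.09], [0, 0, -7.9]]
    - [1, [-1.3, -0.8, 0.09], [0, 0, -7.9]]
    - [1, [-1.17, -0.97, 0.09], [0, 0, -7.9]]
    - [1, [-1.03, -1.12, 0.09], [0, 0, -7.9]]
    - [1, [-0.87, -1.26, 0.09], [0, 0, -7.9]]
    - [1, [-0.68, -1.36, 0.09], [0, 0, -7.9]]
    - [1, [-0.49, -1.44, 0.09], [0, 0, -7.9]]
    - [1, [-0.29, -1.5, 0.09], [0, 0, -7.9]]
    - [1, [-0.08, -1.52, 0.09], [0, 0, -7.9]]
    - [1, [0.13, -1.52, 0.09], [0, 0, -7.9]]
    - [1, [0.34, -1.49, 0.09], [0, 0, -7.9]]
    - [1, [0.54, -1.43, 0.09], [0, 0, -7.9]]

```text
time: 15.65
ee_pos: [0.4538, 0.1584, 0.1603]
tcp_rot: [-179.4, 0.7, 61.0]
wrist_force: [0.6, 0.3, -3.0]
opening: 0.0134
```

```bash
python3 plan.py .4226 .2376 .15 104.9 1 7
```

```text
[[1.0,[0.78,-0.94,0.15],[-0.1,0.1,-6.3]],[1.0,[0.87,-0.85,0.15],[-0.1,0.1,-6.3]],[1.0,[0.96,-0.74,0.15],[-0.1,0.0,-6.3]],[1.0,[1.04,-0.64,0.14],[-0.1,0.1,-6.2]],[1.0,[1.1,-0.52,0.15],[-0.1,0.0,-6.3]],[1.0,[1.15,-0.4,0.15],[-0.2,0.0,-6.2]],[1.0,[1.18,-0.27,0.14],[-0.1,0.1,-6.3]]]
end [0.4226 0.2376 0.15  ] [-179.99   -0.    104.93]
```

>>> play_rows:
  rows:
    - [1, [0.78, -0.94, 0], [-0.1, 0.1, -6.3]]
    - [1, [0.87, -0.85, 0], [-0.1, 0.1, -6.3]]
    - [1, [0.96, -0.74, 0], [-0.1, 0, -6.3]]
    - [1, [1.04, -0.64, 0], [-0.1, 0.1, -6.2]]
    - [1, [1.1, -0.52, 0], [-0.1, 0, -6.3]]
    - [1, [1.15, -0.4, 0], [-0.2, 0, -6.2]]
    - [1, [1.18, -0.27, 0], [-0.1, 0.1, -6.3]]
    - [1, [0, 0, 0], [0, 0, 0]]

```text
time: 16.45
ee_pos: [0.4149, 0.2396, 0.1499]
tcp_rot: [-179.2, 0.1, 107.1]
wrist_force: [0.9, -0.2, -3.3]
opening: 0.0133
```

```bash
python3 plan.py .4226 .2376 .08 104.9 1 6
```

```text
[[1.0,[-0.07,0.13,1.16],[-0.1,0.0,0.4]],[1.0,[-0.07,0.13,1.16],[-0.1,0.0,0.4]],[1.0,[-0.06,0.13,1.17],[-0.2,0.0,0.4]],[1.0,[-0.06,0.12,1.17],[-0.1,0.0,0.3]],[1.0,[-0.07,0.12,1.16],[-0.2,0.1,0.4]],[1.0,[-0.06,0.12,1.17],[-0.1,0.0,0.3]]]
end [0.4226 0.2376 0.08  ] [-1.7999e+02  1.0000e-02  1.0491e+02]
```

>>> play_rows:
  rows:
    - [1, [-0.07, 0.13, 1.16], [-0.1, 0, 0.4]]
    - [1, [-0.07, 0.13, 1.16], [-0.1, 0, 0.4]]
    - [1, [-0.06, 0.13, 1.17], [-0.2, 0, 0.4]]
    - [1, [-0.06, 0.12, 1.17], [-0.1, 0, 0.3]]
    - [1, [-0.07, 0.12, 1.16], [-0.2, 0, 0.4]]
    - [1, [-0.06, 0.12, 1.0], [-0.1, 0, 0.3]]

```text
time: 17.05
ee_pos: [0.4229, 0.2351, 0.0738]
tcp_rot: [-179.9, 0.2, 104.2]
wrist_force: [0.1, -0.3, -3.6]
opening: 0.0133
```

```bash
python3 plan.py .4226 .2376 .06 104.9 1 4
```

```text
[[1.0,[0.06,0.01,0.34],[-0.0,0.0,-0.2]],[1.0,[0.06,0.01,0.35],[-0.0,0.1,-0.2]],[1.0,[0.06,0.01,0.34],[-0.1,0.0,-0.2]],[1.0,[0.07,0.0,0.35],[-0.0,0.1,-0.1]]]
end [0.4226 0.2376 0.06  ] [-179.99   -0.    104.85]
```

>>> play_rows:
  rows:
    - [1, [0.06, 0.01, 0.34], [0, 0, -0.2]]
    - [1, [0.06, 0.01, 0.35], [0, 0.1, -0.2]]
    - [1, [0.06, 0.01, 0.34], [-0.1, 0, -0.2]]
    - [1, [0.07, 0, 0.3], [0, 0.1, -0.1]]
    - [1, [0, 0, 0], [0, 0, 0]]

```text
time: 17.55
ee_pos: [0.4224, 0.2375, 0.0582]
tcp_rot: [-179.9, -0.0, 104.9]
wrist_force: [0.1, -0.1, -3.9]
opening: 0.0133
```

```bash
python3 - <<'E'
from h import *
w=cam("wrist"); zoom(w,(256,200),95,"wz11",4)
o=get_obs();print(o["ee_pos"],o["tcp_rot"],o["wrist_force"])
E
python3 plan.py .4226 .2376 .0496 104.9 1 4
```

```text
wz11 origin 161 105 scale 4
[0.42245816 0.2374999  0.05844423] [-1.79953996e+02 -8.15405840e-03  1.04869404e+02] [-0.14595528 -0.78249173 -3.82985496]
[[1.0,[0.0,0.0,0.22],[-0.0,-0.0,-0.0]],[1.0,[0.0,0.01,0.22],[-0.0,-0.0,-0.0]],[1.0,[0.0,0.0,0.22],[-0.0,-0.0,-0.0]],[1.0,[0.01,0.01,0.22],[-0.0,-0.0,-0.0]]]
end [0.4226 0.2376 0.0496] [-1.7995e+02 -1.0000e-02  1.0487e+02]
```

View pics/wz11.png

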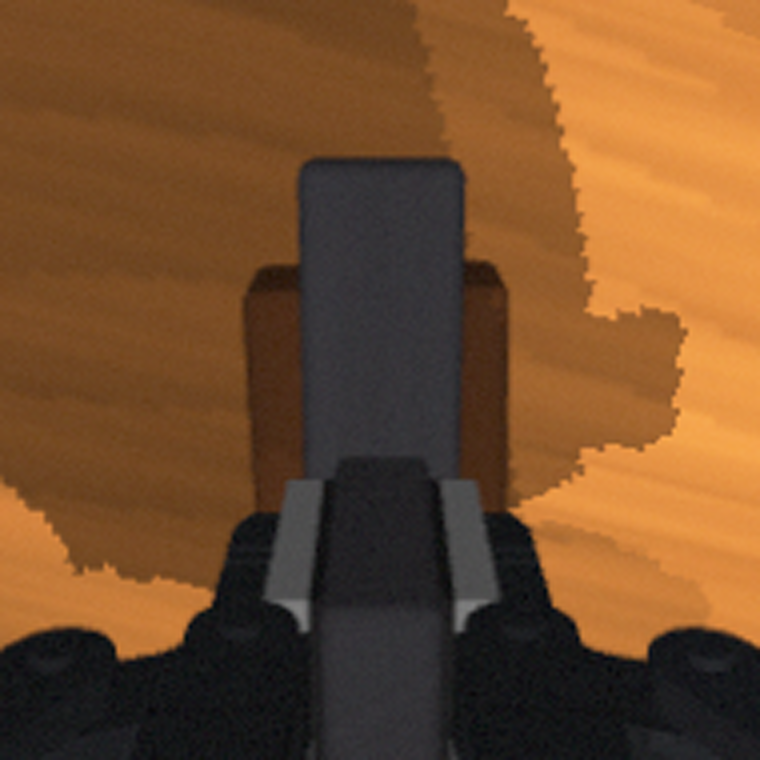

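The bar hovers centred over the block (block at 245–508, bar at 301–463). Lowering.

>>> play_rows:
  rows:
    - [1, [0, 0, 0.25], [0, 0, 0]]
    - [1, [0, 0, 0.25], [0, 0, 0]]
    - [1, [0, 0, 0.2], [0, 0, 0]]
    - [1, [0, 0, 0.15], [0, 0, 0]]
    - [1, [0, 0, 0], [0, 0, 0]]

```text
time: 18.1
ee_pos: [0.4229, 0.2378, 0.05]
tcp_rot: [180.0, -0.0, 104.9]
wrist_force: [0.8, -0.5, -3.4]
opening: 0.0129
```

>>> play_rows:
  rows:
    - [1, [0, 0, 0.06], [0, 0, 0]]
    - [1, [0, 0, 0], [0, 0, 0]]

```text
time: 18.3
ee_pos: [0.4229, 0.2378, 0.0495]
tcp_rot: [180.0, -0.0, 104.9]
wrist_force: [-1.2, 0.2, -3.5]
opening: 0.0134
```

>>> play_rows:
  rows:
    - [1, [0, 0, 0.06], [0, 0, 0]]
    - [1, [0, 0, 0], [0, 0, 0]]

```text
time: 18.5
ee_pos: [0.4231, 0.2379, 0.0495]
tcp_rot: [179.9, -0.0, 104.9]
wrist_force: [0.0, -0.1, -3.0]
opening: 0.0133
```

>>> play_rows:
  rows:
    - [0.6, [0, 0, 0], [0, 0, 0]]
    - [0.3, [0, 0, 0], [0, 0, 0]]
    - [0, [0, 0, 0], [0, 0, 0]]
    - [0, [0, 0, 0], [0, 0, 0]]
    - [0, [0, 0, 0], [0, 0, 0]]

```text
time: 19.0
ee_pos: [0.424, 0.2384, 0.0505]
tcp_rot: [179.8, -0.1, 104.9]
wrist_force: [-1.0, -0.3, 0.5]
opening: 0.0838
```

```bash
python3 - <<'E'
from h import *
w=cam("wrist"); zoom(w,(256,200),95,"wz12",4)
q=cam("scene","s12"); 
print([(np.round(d["point"],3).tolist(),round(d["confidence"],2)) for d in spotter.spot_in(q,"caddy")])
t=spotter.trace(q,"caddy")
ys,xs=np.nonzero(t[0]["pixels"]); print(xs.min(),xs.max(),ys.min(),ys.max())
zoom(q,(xs.mean(),ys.mean()),25,"cz12",14)
r=cam("side"); 
t=spotter.trace(r,"caddy");ys,xs=np.nonzero(t[0]["pixels"]); print(xs.min(),xs.max(),ys.min(),ys.max());zoom(r,(xs.mean(),ys.mean()),25,"cz12b",14)
o=get_obs();print(o["ee_pos"],o["tcp_rot"],o["wrist_force"],o["opening"])
E
```

```text
wz12 origin 161 105 scale 4
[([0.508, -0.262, 0.072], 0.69)]
152 172 171 202
cz12 origin 136 161 scale 14Traceback (most recent call last):
  File "<stdin>", line 9, in <module>
IndexError: list index out of range
```

View pics/wz12.png

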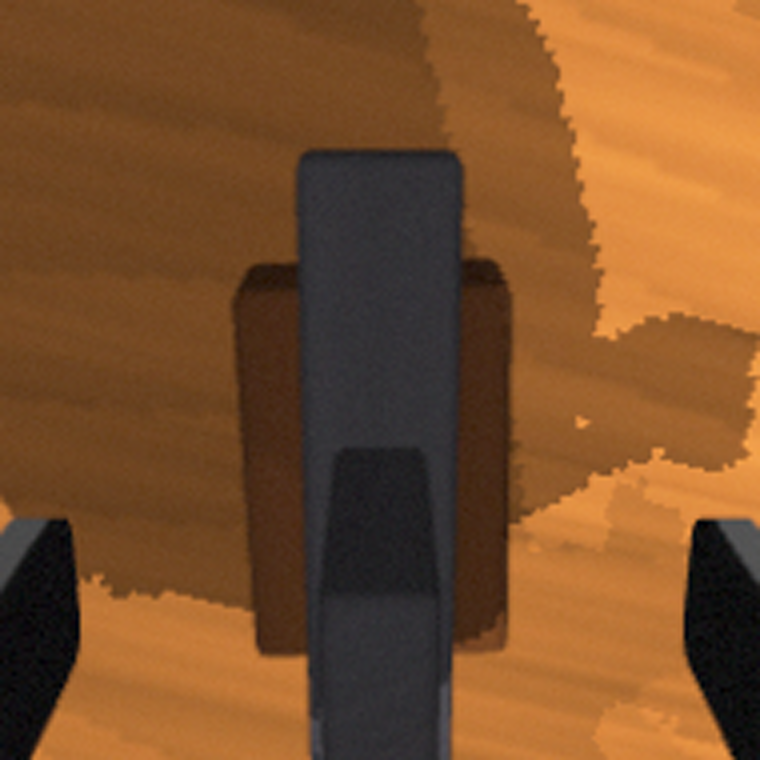

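View pics/cz12.png

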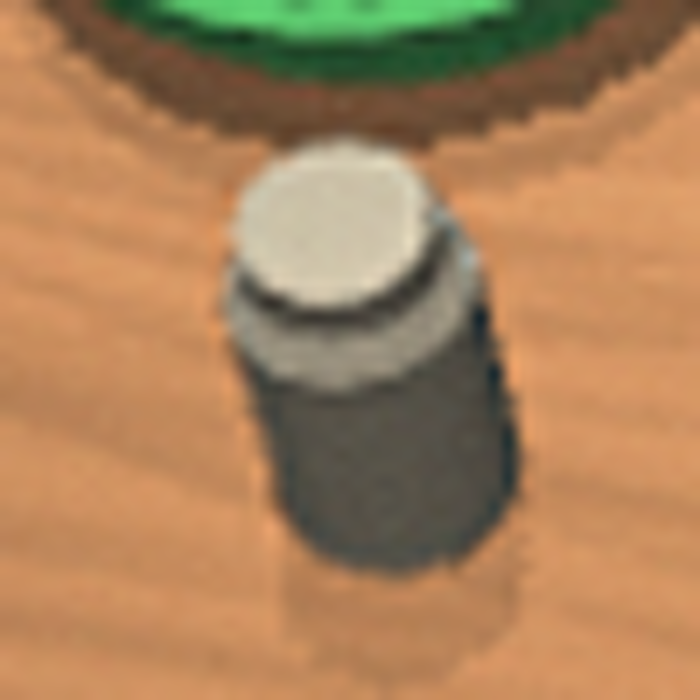

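The spanner lies centred on its block with the jaws clear. In the scene zoom the caddy lid centre is at (333,225). Lifting, then heading to the caddy.

>>> play_rows:
  rows:
    - [0, [0, 0, -1.5], [0, 0, 0]]
    - [0, [0, 0, -2.5], [0, 0, 0]]
    - [0, [0, 0, -3], [0, 0, 0]]
    - [0, [0, 0, -3.5], [0, 0, 0]]
    - [0, [0, 0, -4], [0, 0, 0]]
    - [0, [0, 0, -3.5], [0, 0, 0]]
    - [0, [0, 0, -1], [0, 0, 0]]

```text
time: 20.0
ee_pos: [0.4214, 0.2369, 0.252]
tcp_rot: [179.8, -0.1, 104.9]
wrist_force: [-0.5, -0.1, -0.1]
opening: 0.0853
```

```bash
python3 - <<'E'
from h import *
Z=lambda x,o,s:np.array(x)/s+np.array(o)+.5/s-.5
q=cam("scene"); print("lid",unproj(q,Z([(333,225)],(136,161),14),.095))
w=cam("wrist"); zoom(w,(256,170),95,"wz13",4)
o=get_obs();print(o["ee_pos"],o["tcp_rot"],o["wrist_force"],o["opening"])
E
python3 plan.py .51 -.25 .25 0 0 14
```

```text
lid [[ 0.49492392 -0.26712585  0.095     ]]
wz13 origin 161 75 scale 4
[0.42137671 0.236861   0.24961812] [ 1.79936607e+02 -3.16571481e-02  1.04870646e+02] [-0.02880726  0.22668266  0.25273772] 0.0854224837911499
[[0.0,[-3.52,-0.28,-0.0],[0.0,-0.0,7.5]],[0.0,[-3.53,0.18,-0.01],[0.0,-0.0,7.5]],[0.0,[-3.48,0.64,-0.0],[0.0,-0.0,7.5]],[0.0,[-3.36,1.09,-0.01],[-0.0,-0.0,7.5]],[0.0,[-3.19,1.52,-0.0],[-0.0,-0.0,7.5]],[0.0,[-2.97,1.92,-0.01],[-0.0,-0.0,7.5]],[0.0,[-2.69,2.29,-0.0],[-0.0,-0.0,7.5]],[0.0,[-2.37,2.63,-0.01],[-0.0,-0.0,7.5]],[0.0,[-2.0,2.91,-0.0],[-0.0,-0.0,7.5]],[0.0,[-1.61,3.15,-0.01],[-0.0,-0.0,7.5]],[0.0,[-1.18,3.33,-0.0],[-0.0,-0.0,7.5]],[0.0,[-0.74,3.46,-0.01],[-0.0,-0.0,7.5]],[0.0,[-0.28,3.52,-0.0],[-0.0,-0.0,7.4]],[0.0,[0.18,3.53,-0.01],[-0.0,-0.1,7.5]]]
end [ 0.51 -0.25  0.25] [-1.7996e+02  5.0000e-02 -3.0000e-02]
```

View pics/wz13.png

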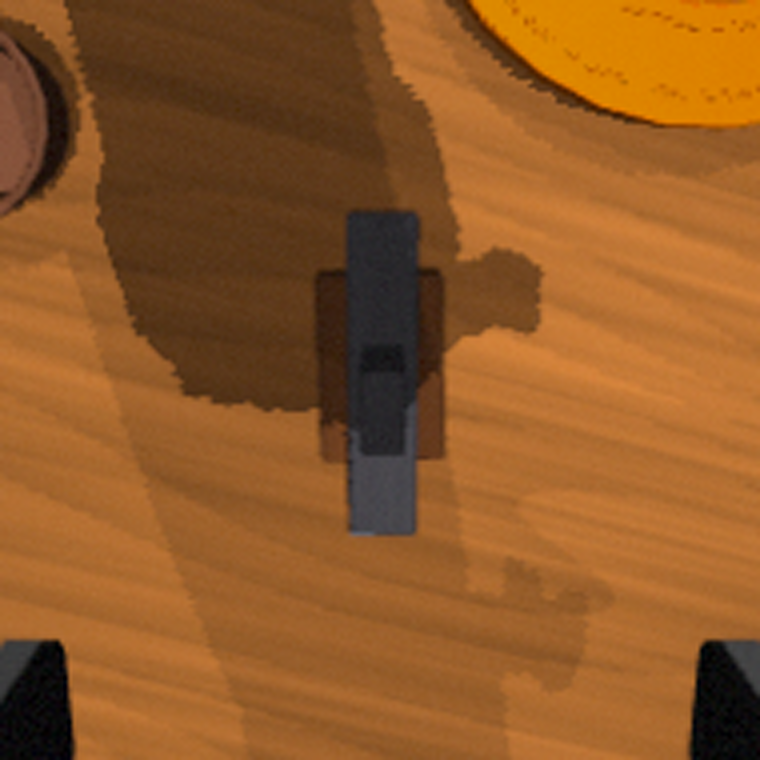

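The spanner is flat and centred on the rest (bar 348–417, block 316–443). On to the caddy.

>>> play_rows:
  rows:
    - [0, [-3.52, -0.28, 0], [0, 0, 7.5]]
    - [0, [-3.53, 0.18, 0], [0, 0, 7.5]]
    - [0, [-3.48, 0.64, 0], [0, 0, 7.5]]
    - [0, [-3.36, 1.09, 0], [0, 0, 7.5]]
    - [0, [-3.19, 1.52, 0], [0, 0, 7.5]]
    - [0, [-2.97, 1.92, 0], [0, 0, 7.5]]
    - [0, [-2.69, 2.29, 0], [0, 0, 7.5]]
    - [0, [-2.37, 2.63, 0], [0, 0, 7.5]]
    - [0, [-2.0, 2.91, 0], [0, 0, 7.5]]
    - [0, [-1.61, 3.15, 0], [0, 0, 7.5]]
    - [0, [-1.18, 3.33, 0], [0, 0, 7.5]]
    - [0, [-0.74, 3.46, 0], [0, 0, 7.5]]

```text
time: 21.3
ee_pos: [0.4828, -0.1944, 0.2295]
tcp_rot: [-179.6, 1.3, 11.8]
wrist_force: [1.1, 1.2, 0.2]
opening: 0.0855
```

```bash
python3 plan.py .495 -.265 .24 0 0 6
```

```text
[[0.0,[-0.05,1.19,-0.18],[-0.0,0.2,2.0]],[0.0,[-0.0,1.19,-0.18],[-0.1,0.2,2.0]],[0.0,[0.04,1.19,-0.18],[-0.0,0.2,1.9]],[0.0,[0.08,1.19,-0.18],[-0.0,0.3,2.0]],[0.0,[0.12,1.19,-0.18],[-0.1,0.2,1.9]],[0.0,[0.16,1.18,-0.18],[-0.1,0.3,2.0]]]
end [ 0.495 -0.265  0.24 ] [ 1.7995e+02 -3.0000e-02 -4.0000e-02]
```

>>> play_rows:
  rows:
    - [0, [-0.05, 1.19, -0.18], [0, 0.2, 2.0]]
    - [0, [0, 1.19, -0.18], [-0.1, 0.2, 2.0]]
    - [0, [0.04, 1.19, -0.18], [0, 0.2, 1.9]]
    - [0, [0.08, 1.19, -0.18], [0, 0.3, 2.0]]
    - [0, [0.12, 1.19, -0.18], [-0.1, 0.2, 1.9]]
    - [0, [0, 1.0, 0], [0, 0, 1]]
    - [0, [0, 0, 0], [0, 0, 0]]

```text
time: 22.0
ee_pos: [0.4923, -0.2685, 0.2339]
tcp_rot: [-179.8, 0.6, 0.2]
wrist_force: [-0.4, 0.2, 0.6]
opening: 0.0854
```

```bash
python3 - <<'E'
from h import *
w=cam("wrist","w14"); zoom(w,(256,190),95,"wz14",4)
o=get_obs();print(o["ee_pos"],o["tcp_rot"],o["wrist_force"],o["opening"])
E
```

```text
wz14 origin 161 95 scale 4
[ 0.49227039 -0.26794704  0.23391899] [-179.7895909     0.55232939    0.19836111] [-0.45097441  0.29354279  0.77583668] 0.0853822799970054
```

View pics/w14.png

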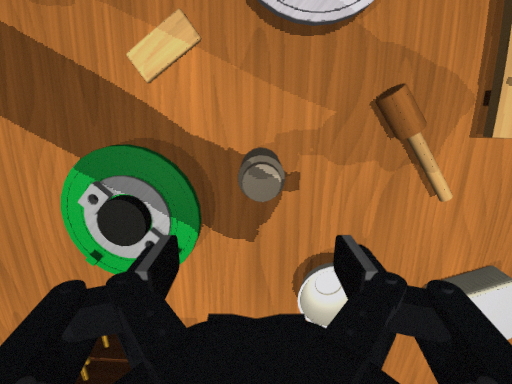

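View pics/wz14.png

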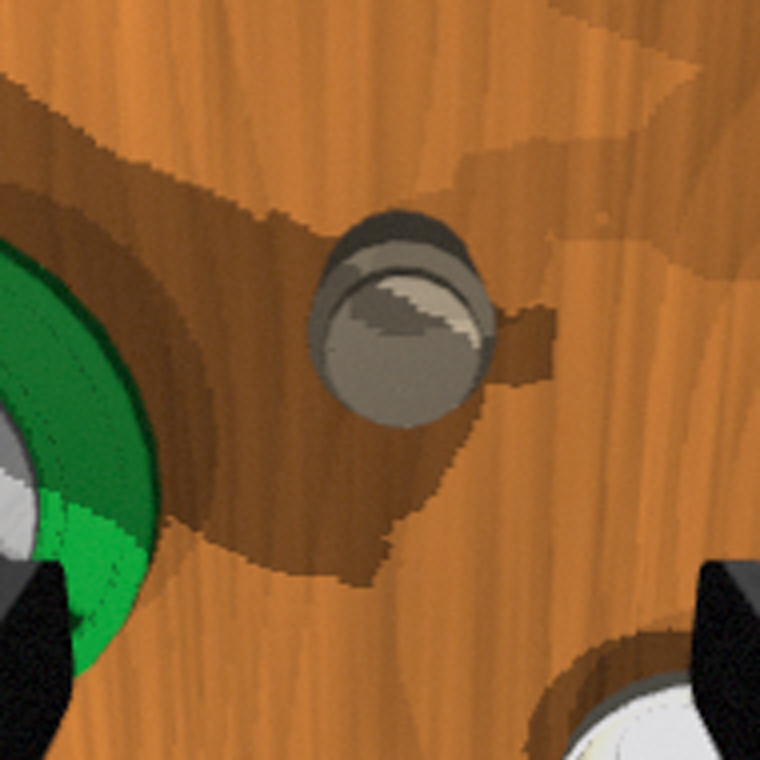

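```bash
python3 - <<'E'
from h import *
Z=lambda x,o,s:np.array(x)/s+np.array(o)+.5/s-.5
w=cam("wrist"); og=(161,95)
print("lid",unproj(w,Z([(404,350)],og,4),.095), "sh",unproj(w,Z([(309,325),(495,325)],og,4),.074))
print("bowl",unproj(w,[(325,298)],.045),"bowl left",unproj(w,[(299,300)],.045), "green right",unproj(w,[(200,215)],.045))
s=cam("scene");print([(np.round(d["point"],3).tolist(),round(d["confidence"],2)) for d in spotter.spot_in(s,"bowl")])
r=cam("side","sd14");print([(np.round(d["point"],3).tolist(),round(d["confidence"],2)) for d in spotter.spot_in(r,"caddy")])
E
python3 plan.py .4965 -.2655 .12 0 0 5
```

```text
lid [[ 0.49592209 -0.26621295  0.095     ]] sh [[ 0.46942676 -0.2645103   0.074     ]
 [ 0.52168977 -0.264201    0.074     ]]
bowl [[ 0.58974234 -0.45079127  0.045     ]] bowl left [[ 0.55231439 -0.45420054  0.045     ]] green right [[ 0.41712533 -0.3234986   0.045     ]]
[([0.592, -0.463, 0.024], 0.95), ([0.698, -0.211, 0.03], 0.49), ([0.731, 0.253, 0.056], 0.26)]
[([0.499, -0.246, 0.063], 0.88)]
[[0.0,[0.11,-0.02,2.28],[-0.0,0.1,0.1]],[0.0,[0.1,-0.02,2.28],[-0.1,0.1,0.0]],[0.0,[0.1,-0.03,2.28],[-0.0,0.1,0.1]],[0.0,[0.09,-0.03,2.28],[-0.1,0.1,0.0]],[0.0,[0.1,-0.04,2.27],[-0.0,0.2,0.1]]]
end [ 0.4965 -0.2655  0.12  ] [-1.7999e+02 -5.0000e-02 -3.0000e-02]
```

>>> play_rows:
  rows:
    - [0, [0.08, 0, 1.6], [0, 0.1, 0]]
    - [0, [0.08, 0, 1.8], [-0.1, 0.1, 0.1]]
    - [0, [0.08, -0.03, 1.8], [0, 0.1, 0]]
    - [0, [0.07, -0.03, 1.8], [-0.1, 0.1, 0.1]]
    - [0, [0.04, -0.04, 1.0], [0, 0.15, 0]]
    - [0, [0, 0, 0], [0, 0, 0]]

```text
time: 22.9
ee_pos: [0.4959, -0.264, 0.1525]
tcp_rot: [179.9, -0.2, 0.3]
wrist_force: [-0.6, 0.2, 0.6]
opening: 0.0854
```

```bash
python3 plan.py .4957 -.266 .052 0 0 8; python3 -c "
from h import *
w=cam('wrist','w15'); zoom(w,(256,210),95,'wz15',4)"
```

```text
[[0.0,[-0.01,0.02,1.26],[0.0,-0.0,0.0]],[0.0,[-0.01,0.02,1.26],[0.0,-0.0,0.0]],[0.0,[-0.0,0.03,1.26],[0.0,-0.0,0.0]],[0.0,[-0.01,0.02,1.25],[0.0,-0.0,0.1]],[0.0,[-0.0,0.03,1.26],[0.0,-0.0,0.0]],[0.0,[-0.01,0.02,1.25],[0.0,-0.1,0.1]],[0.0,[-0.0,0.03,1.26],[0.0,-0.0,0.0]],[0.0,[-0.0,0.02,1.25],[0.1,-0.1,0.1]]]
end [ 0.4957 -0.266   0.052 ] [-1.7995e+02  5.0000e-02 -2.0000e-02]
wz15 origin 161 115 scale 4
```

View pics/wz15.png

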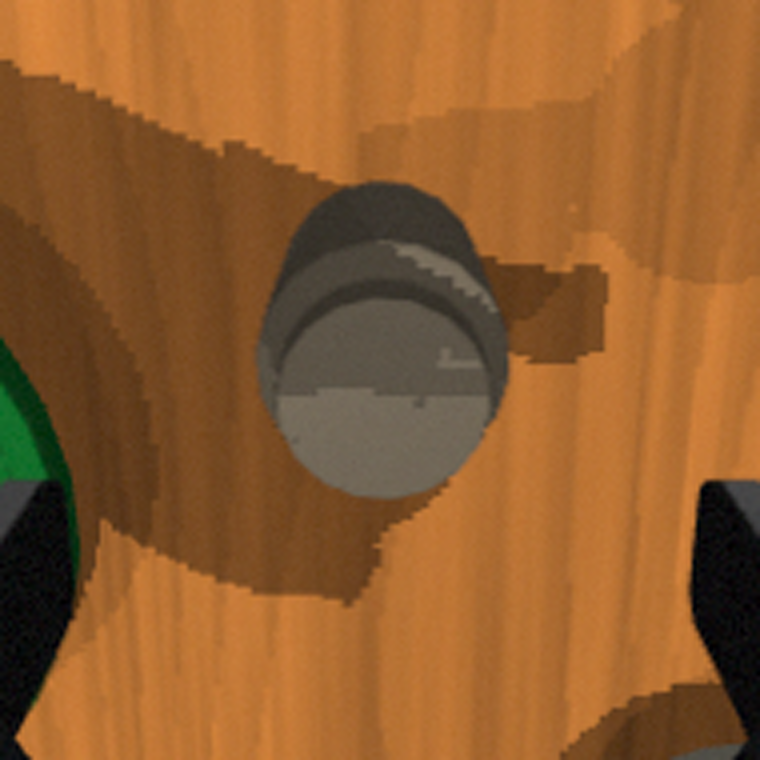

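The lid is centred between the jaws (383 against 383.5). Descending.

>>> play_rows:
  rows:
    - [0, [0, 0.02, 1.3], [0, 0, 0]]
    - [0, [0, 0.02, 1.3], [0, 0, 0]]
    - [0, [0, 0.03, 1.3], [0, 0, 0]]
    - [0, [0, 0.02, 1.3], [0, 0, 0.1]]
    - [0, [0, 0.03, 1.3], [0, 0, 0]]
    - [0, [0, 0.02, 1.3], [0, 0, 0.1]]
    - [0, [0, 0.03, 1.0], [0, 0, 0]]
    - [0, [0, 0.02, 0.6], [0, 0, 0.1]]
    - [0, [0, 0, 0.3], [0, 0, 0]]

```text
time: 23.85
ee_pos: [0.4971, -0.2667, 0.0494]
tcp_rot: [179.9, -0.3, -0.0]
wrist_force: [-0.5, -0.1, -1.2]
opening: 0.0854
```

```bash
python3 plan.py .4957 -.266 .052 0 0 2; python3 - <<'E'
from h import *
Z=lambda x,o,s:np.array(x)/s+np.array(o)+.5/s-.5
w=cam('wrist','w16')
E
```

```text
[[0.0,[-0.07,-0.04,-0.13],[0.1,-0.1,-0.0]],[0.0,[-0.07,-0.03,-0.13],[0.0,-0.2,-0.0]]]
end [ 0.4957 -0.266   0.052 ] [ 1.7998e+02  2.0000e-02 -5.0000e-02]
```

View pics/w16.png

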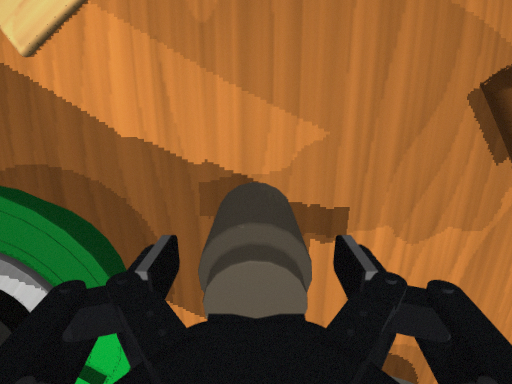

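>>> play_rows:
  rows:
    - [0, [-0.07, 0, -0.1], [0.1, -0.1, 0]]
    - [0, [-0.03, 0, -0.1], [0, -0.1, 0]]
    - [0.3, [0, 0, 0], [0, 0, 0]]
    - [0.6, [0, 0, 0], [0, 0, 0]]
    - [0.8, [0, 0, 0], [0, 0, 0]]
    - [1, [0, 0, 0], [0, 0, 0]]
    - [1, [0, 0, 0], [0, 0, 0]]
    - [1, [0, 0, 0], [0, 0, 0]]
  newtons: 45

```text
time: 24.7
ee_pos: [0.4968, -0.2672, 0.0536]
tcp_rot: [179.9, -0.2, -0.0]
wrist_force: [-1.1, -0.0, -0.1]
opening: 0.0528
```

```bash
python3 -c "
from h import *
w=cam('wrist','w17');o=get_obs();print(o['ee_pos'],o['tcp_rot'],o['opening'],o['wrist_force'])"
```

```text
[ 0.49684646 -0.26719709  0.05357168] [ 1.79905644e+02 -2.03468834e-01 -4.14783795e-02] 0.052638490626269345 [ 0.0805978   0.77205882 -0.01826074]
```

View pics/w17.png

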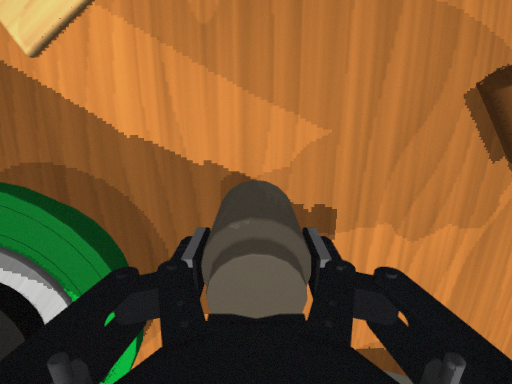

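>>> play_rows:
  rows:
    - [1, [0, 0, -1], [0, 0, 0]]
    - [1, [0, 0, -2.4], [0, 0, 0]]
    - [1, [0, 0, -2.8], [0, 0, 0]]
    - [1, [0, 0, -2.8], [0, 0, 0]]
    - [1, [0, 0, -2.8], [0, 0, 0]]
    - [1, [0, 0, -2.4], [0, 0, 0]]
    - [1, [0, 0, -1], [0, 0, 0]]
    - [1, [0, 0, 0], [0, 0, 0]]

```text
time: 25.55
ee_pos: [0.4948, -0.266, 0.2124]
tcp_rot: [-180.0, -0.0, -0.0]
wrist_force: [0.7, 0.2, -3.3]
opening: 0.0528
```

```bash
python3 plan.py .5544 -.004 .19 0 1 12; python3 -c "
from h import *
w=cam('wrist','w18');o=get_obs();print(o['ee_pos'],o['tcp_rot'],o['opening'],o['wrist_force'])"
```

```text
[[1.0,[0.5,-2.18,0.19],[-0.0,-0.0,-0.0]],[1.0,[0.49,-2.18,0.19],[-0.0,-0.0,-0.0]],[1.0,[0.5,-2.18,0.19],[-0.0,-0.0,-0.0]],[1.0,[0.49,-2.19,0.19],[-0.0,-0.0,-0.0]],[1.0,[0.5,-2.18,0.19],[-0.0,-0.0,-0.0]],[1.0,[0.49,-2.19,0.19],[-0.0,-0.0,-0.0]],[1.0,[0.5,-2.18,0.19],[-0.0,-0.0,-0.0]],[1.0,[0.49,-2.19,0.18],[-0.0,-0.0,-0.0]],[1.0,[0.5,-2.18,0.19],[-0.0,-0.0,-0.0]],[1.0,[0.49,-2.19,0.18],[-0.0,-0.0,-0.0]],[1.0,[0.5,-2.18,0.19],[-0.0,-0.0,-0.0]],[1.0,[0.49,-2.19,0.18],[-0.0,-0.0,-0.0]]]
end [ 0.5544 -0.004   0.19  ] [-1.7998e+02 -0.0000e+00 -4.0000e-02]
[ 0.49467721 -0.26593516  0.21153968] [-1.79951085e+02  3.73065978e-02 -3.42045279e-02] 0.05285560124587867 [ 0.14440938  0.99608514 -3.53607975]
```

View pics/w18.png

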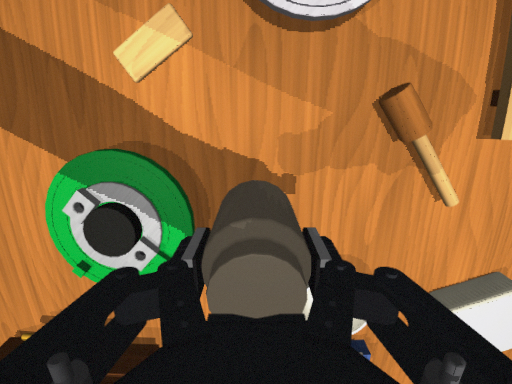

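The caddy is held as grasped: 3.5 N on the wrist and the same place in the image. Moving over the turntable.

>>> play_rows:
  rows:
    - [1, [0.4, -1.5, 0], [0, 0, 0]]
    - [1, [0.5, -2.2, 0], [0, 0, 0]]
    - [1, [0.5, -2.2, 0], [0, 0, 0]]
    - [1, [0.5, -2.2, 0], [0, 0, 0]]
    - [1, [0.5, -2.2, 0], [0, 0, 0]]
    - [1, [0.5, -2.2, 0], [0, 0, 0]]
    - [1, [0.5, -2.2, 0], [0, 0, 0]]
    - [1, [0.5, -2.2, 0], [0, 0, 0]]
    - [1, [0.5, -2.2, 0], [0, 0, 0]]
    - [1, [0.5, -2.2, 0], [0, 0, 0]]
    - [1, [0.4, -1.5, 0], [0, 0, 0]]
    - [1, [0.2, -0.8, 0], [0, 0, 0]]

```text
time: 26.8
ee_pos: [0.5453, -0.0127, 0.1923]
tcp_rot: [-179.5, 1.6, -0.1]
wrist_force: [-0.7, 1.1, -3.0]
opening: 0.0527
```

```bash
python3 plan.py .5544 -.004 .16 0 1 8
```

```text
[[1.0,[0.12,-0.11,0.4],[-0.1,0.2,-0.0]],[1.0,[0.12,-0.11,0.4],[-0.1,0.2,-0.0]],[1.0,[0.12,-0.11,0.4],[-0.1,0.2,-0.0]],[1.0,[0.12,-0.1,0.4],[-0.0,0.2,-0.0]],[1.0,[0.12,-0.11,0.41],[-0.0,0.2,-0.0]],[1.0,[0.12,-0.1,0.4],[-0.1,0.2,-0.0]],[1.0,[0.12,-0.11,0.41],[-0.0,0.2,-0.0]],[1.0,[0.12,-0.11,0.4],[-0.1,0.2,-0.1]]]
end [ 0.5544 -0.004   0.16  ] [ 1.8e+02 -4.0e-02  4.0e-02]
```

>>> play_rows:
  rows:
    - [1, [0.12, -0.11, 0.3], [-0.1, 0.2, 0]]
    - [1, [0.12, -0.11, 0.3], [-0.1, 0.2, 0]]
    - [1, [0.12, -0.11, 0.3], [-0.1, 0.2, 0]]
    - [1, [0.12, -0.1, 0.3], [0, 0.2, 0]]
    - [1, [0.12, -0.11, 0.3], [0, 0.2, 0]]
    - [1, [0.12, -0.1, 0.3], [-0.1, 0.2, 0]]
    - [1, [0.1, -0.1, 0.3], [0, 0.2, 0]]
    - [1, [0.05, -0.05, 0.3], [0, 0.1, 0]]
    - [1, [0, 0, 0], [0, 0, 0]]

```text
time: 27.7
ee_pos: [0.5529, -0.0052, 0.1635]
tcp_rot: [-180.0, 0.1, -0.1]
wrist_force: [-0.6, 0.9, -2.1]
opening: 0.0527
```

```bash
python3 plan.py .5544 -.004 .135 0 1 6; python3 - <<'E'
from h import *
q=cam("scene"); c=proj(q,[[.554,-.0025,.1]])[0]; zoom(q,c,38,"tz19",10)
r=cam("side"); c=proj(r,[[.554,-.0025,.1]])[0]; zoom(r,c,38,"tz19b",10)
E
```

```text
[[1.0,[0.03,-0.02,0.48],[-0.0,0.0,-0.0]],[1.0,[0.03,-0.02,0.47],[-0.0,0.0,-0.0]],[1.0,[0.02,-0.02,0.48],[-0.0,0.0,-0.0]],[1.0,[0.03,-0.02,0.47],[-0.0,0.0,-0.0]],[1.0,[0.02,-0.02,0.48],[-0.0,0.1,-0.1]],[1.0,[0.03,-0.01,0.47],[-0.0,0.0,-0.0]]]
end [ 0.5544 -0.004   0.135 ] [-1.7995e+02  4.0000e-02 -4.0000e-02]
tz19 origin 205 171 scale 10
tz19b origin 195 140 scale 10
```

View pics/tz19.png

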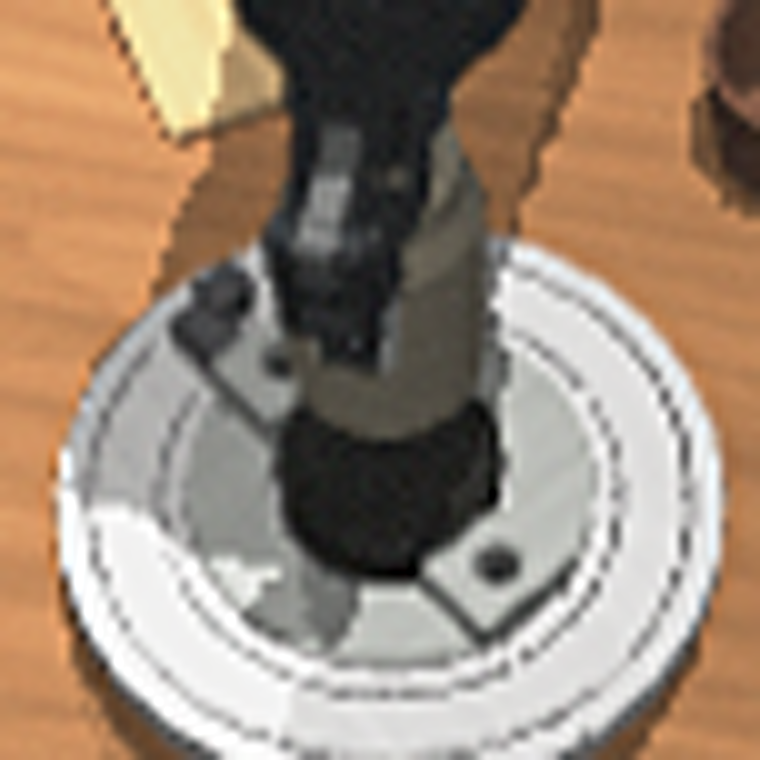

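View pics/tz19b.png

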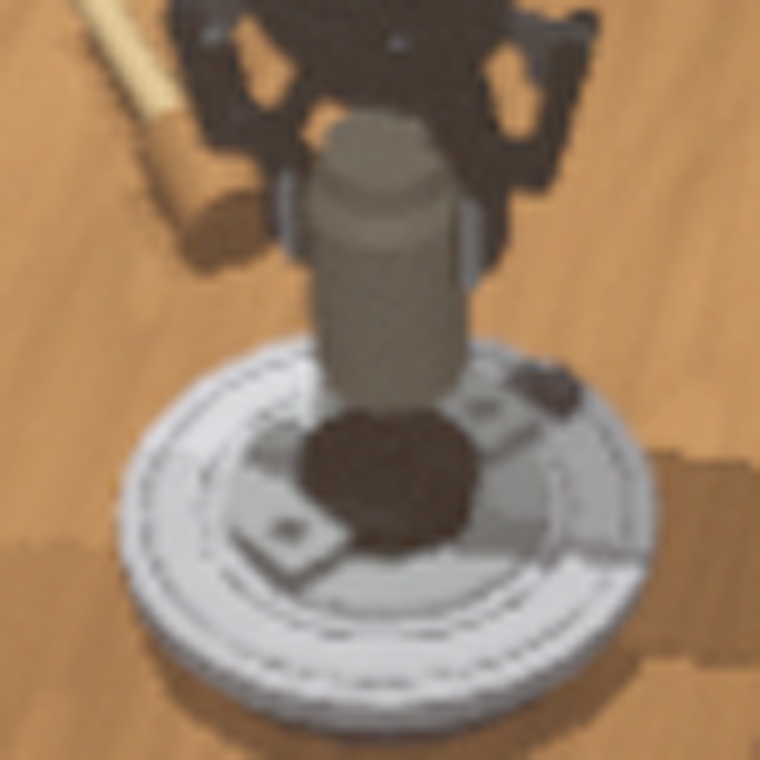

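>>> play_rows:
  rows:
    - [1, [0.03, -0.02, 0.5], [0, 0, 0]]
    - [1, [0.03, -0.02, 0.6], [0, 0, 0]]
    - [1, [0.02, -0.02, 0.6], [0, 0, 0]]
    - [1, [0.03, -0.02, 0.6], [0, 0, 0]]
    - [1, [0.02, -0.02, 0.6], [0, 0, 0]]
    - [1, [0.02, 0, 0.4], [0, 0, 0]]
    - [1, [0, 0, 0.2], [0, 0, 0]]
    - [1, [0, 0, 0], [0, 0, 0]]

```text
time: 28.6
ee_pos: [0.5544, -0.0041, 0.1254]
tcp_rot: [-180.0, 0.2, -0.1]
wrist_force: [-0.8, 0.5, -2.1]
opening: 0.0529
```

```bash
python3 plan.py .5544 -.004 .1195 0 1 6; python3 - <<'E'
from h import *
w=cam("wrist","w20")
q=cam("scene"); c=proj(q,[[.554,-.0025,.1]])[0]; zoom(q,c,38,"tz20",10)
E
```

```text
[[1.0,[0.0,-0.0,0.1],[-0.0,0.0,-0.0]],[1.0,[0.0,-0.0,0.1],[-0.0,0.0,-0.0]],[1.0,[0.0,-0.0,0.1],[-0.0,0.0,-0.0]],[1.0,[0.0,-0.0,0.1],[-0.0,0.1,-0.0]],[1.0,[0.0,-0.0,0.09],[-0.0,0.0,-0.1]],[1.0,[0.0,-0.01,0.1],[-0.0,0.1,-0.0]]]
end [ 0.5544 -0.004   0.1195] [-1.7996e+02 -4.0000e-02 -3.0000e-02]
tz20 origin 205 171 scale 10
```

View pics/tz20.png

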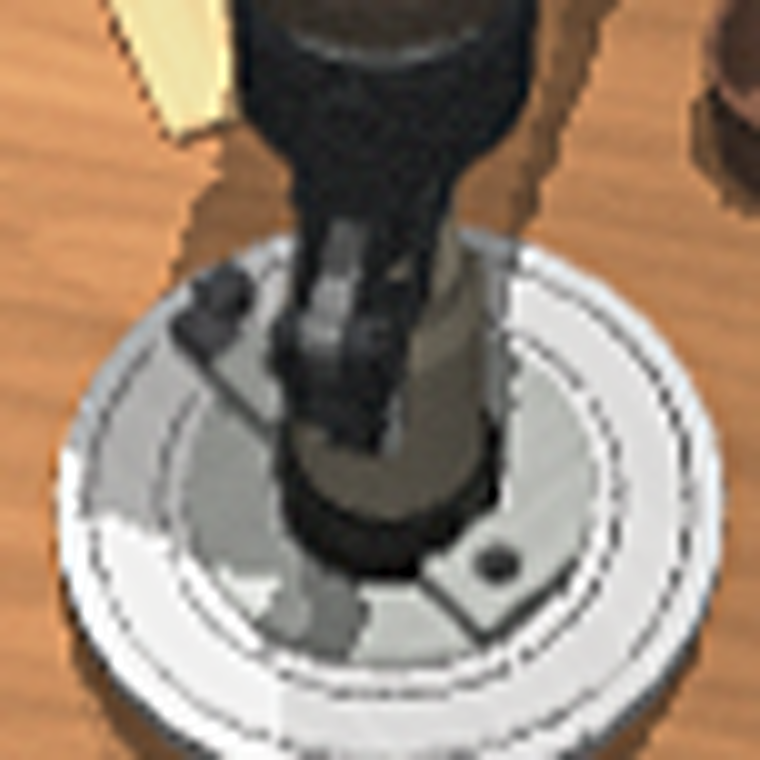

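View pics/w20.png

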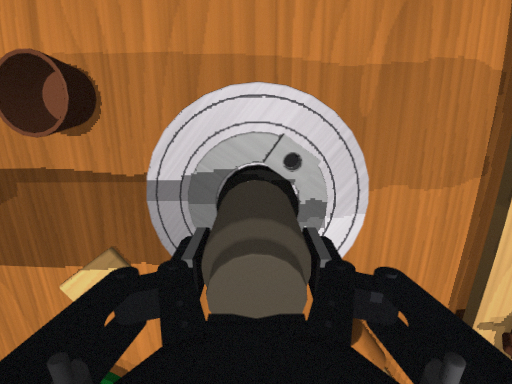

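The caddy is centred over the pad, with the wrist view showing an even dark rim on both sides. Lowering at 1 mm per row.

>>> play_rows:
  rows:
    - [1, [0, 0, 0.1], [0, 0, 0]]
    - [1, [0, 0, 0.1], [0, 0, 0]]
    - [1, [0, 0, 0.1], [0, 0, 0]]
    - [1, [0, 0, 0.1], [0, 0.1, 0]]
    - [1, [0, 0, 0.1], [0, 0, 0]]
    - [1, [0, 0, 0], [0, 0, 0]]

```text
time: 29.3
ee_pos: [0.555, -0.0041, 0.1213]
tcp_rot: [-180.0, -0.1, -0.1]
wrist_force: [-0.4, -0.1, -3.1]
opening: 0.0527
```

>>> play_rows:
  rows:
    - [1, [0, 0, 0.1], [0, 0, 0]]
    - [1, [0, 0, 0.1], [0, 0, 0]]
    - [1, [0, 0, 0.05], [0, 0, 0]]

```text
time: 29.6
ee_pos: [0.555, -0.0041, 0.1187]
tcp_rot: [-180.0, -0.1, -0.1]
wrist_force: [-0.5, -0.4, -3.2]
opening: 0.053
```

```bash
python3 -c "
from h import *
cam('side');o=get_obs();print(o['ee_pos'],o['tcp_rot'],o['opening'],o['wrist_force'])"
```

```text
[ 0.55501879 -0.00410897  0.1186667 ] [-1.79958424e+02 -7.07295849e-02 -1.36578755e-01] 0.052612530987437095 [-0.01659362  0.18207981 -2.61285543]
```

>>> play_rows:
  rows:
    - [1, [0, 0, 0.05], [0, 0, 0]]
    - [1, [0, 0, 0], [0, 0, 0]]

```text
time: 29.85
ee_pos: [0.5551, -0.004, 0.1187]
tcp_rot: [-179.9, -0.1, -0.1]
wrist_force: [-0.7, 1.4, -2.9]
opening: 0.0528
```

>>> play_rows:
  rows:
    - [1, [0, 0, 0.04], [0, 0, 0]]
    - [1, [0, 0, 0], [0, 0, 0]]

```text
time: 30.05
ee_pos: [0.5551, -0.004, 0.1186]
tcp_rot: [-179.9, -0.1, -0.1]
wrist_force: [0.7, 0.9, -2.7]
opening: 0.0529
```

>>> play_rows:
  rows:
    - [1, [0, 0, 0.06], [0, 0, 0]]
    - [1, [0, 0, 0.06], [0, 0, 0]]

```text
time: 30.25
ee_pos: [0.5551, -0.0039, 0.1185]
tcp_rot: [-179.9, -0.2, -0.1]
wrist_force: [-3.5, 0.7, 5.8]
opening: 0.0528
```

Contact: the wrist force rose from −2.7 to +5.8 N, which is gentle. Releasing.

>>> play_rows:
  rows:
    - [0.6, [0, 0, 0], [0, 0, 0]]
    - [0.4, [0, 0, 0], [0, 0, 0]]
    - [0.2, [0, 0, 0], [0, 0, 0]]
    - [0, [0, 0, 0], [0, 0, 0]]
    - [0, [0, 0, 0], [0, 0, 0]]
    - [0, [0, 0, 0], [0, 0, 0]]

```text
time: 30.85
ee_pos: [0.5557, -0.004, 0.1184]
tcp_rot: [-180.0, -0.2, -0.1]
wrist_force: [-0.1, 0.4, -0.6]
opening: 0.0857
```

```bash
python3 - <<'E'
from h import *
w=cam("wrist","w21");o=get_obs();print(o['ee_pos'],o['tcp_rot'],o['opening'],o['wrist_force'])
E
```

```text
[ 0.555717   -0.00405011  0.11845553] [-1.79952232e+02 -2.39372647e-01 -1.34905161e-01] 0.08551006491127562 [-0.00752623 -0.42151145 -0.9928608 ]
```

View pics/w21.png

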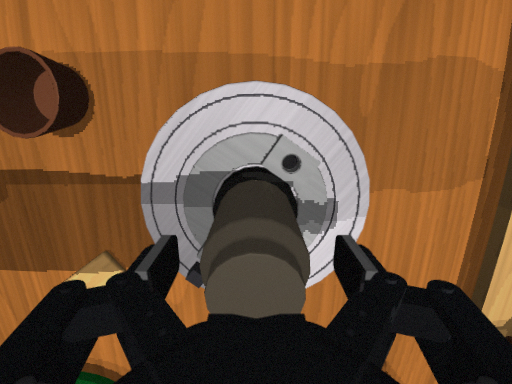

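Free and upright, with both jaws clear. Going straight up.

>>> play_rows:
  rows:
    - [0, [0, 0, -1], [0, 0, 0]]
    - [0, [0, 0, -2], [0, 0, 0]]
    - [0, [0, 0, -2.5], [0, 0, 0]]
    - [0, [0, 0, -3], [0, 0, 0]]
    - [0, [0, 0, -3], [0, 0, 0]]
    - [0, [0, 0, -3], [0, 0, 0]]
    - [0, [0, 0, -1.5], [0, 0, 0]]
    - [0, [0, 0, 0], [0, 0, 0]]

```text
time: 31.7
ee_pos: [0.554, -0.0042, 0.2891]
tcp_rot: [-180.0, -0.3, -0.1]
wrist_force: [-0.3, 0.7, -0.1]
opening: 0.0854
```

```bash
python3 - <<'E'
from h import *
q=cam("scene","s22"); c=proj(q,[[.554,-.0025,.1]])[0]; zoom(q,c,38,"tz22",10)
r=cam("side","d22"); c=proj(r,[[.554,-.0025,.1]])[0]; zoom(r,c,38,"tz22b",10)
w=cam("wrist"); zoom(w,(256,180),95,"wz22",4)
o=get_obs();print(o['time'],o['ee_pos'],o['tcp_rot'])
E
```

```text
tz22 origin 205 171 scale 10
tz22b origin 195 140 scale 10
wz22 origin 161 85 scale 4
31.85 [ 0.55335472 -0.00419984  0.28558357] [-1.79953749e+02 -8.55043080e-02 -1.37027323e-01]
```

View pics/tz22.png

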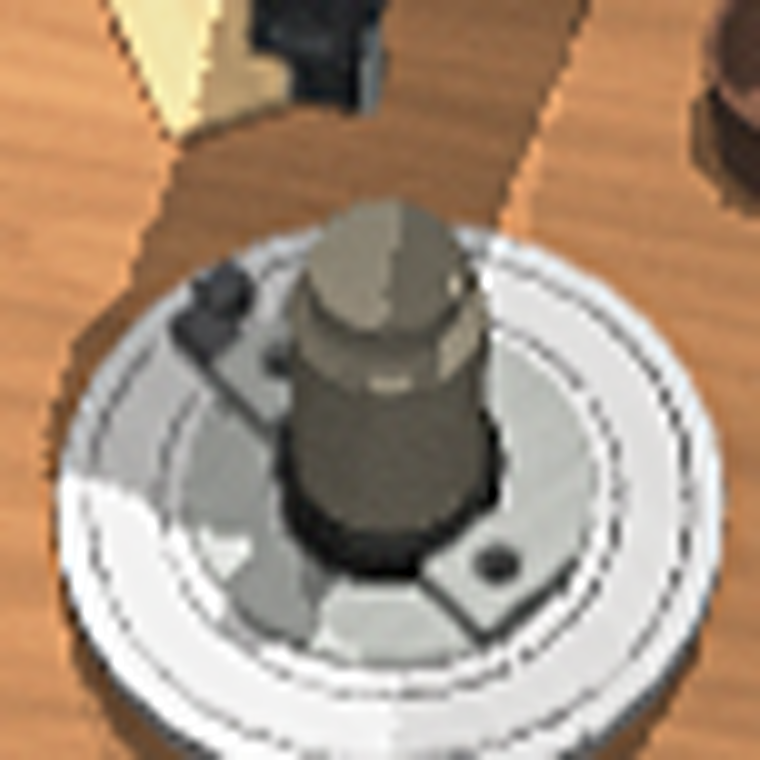

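View pics/tz22b.png

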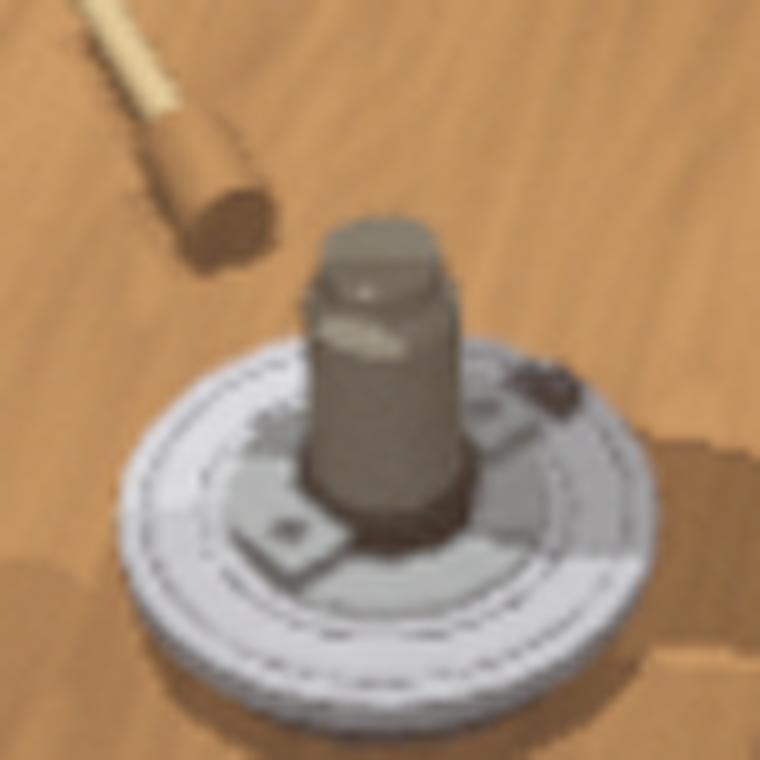

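View pics/wz22.png

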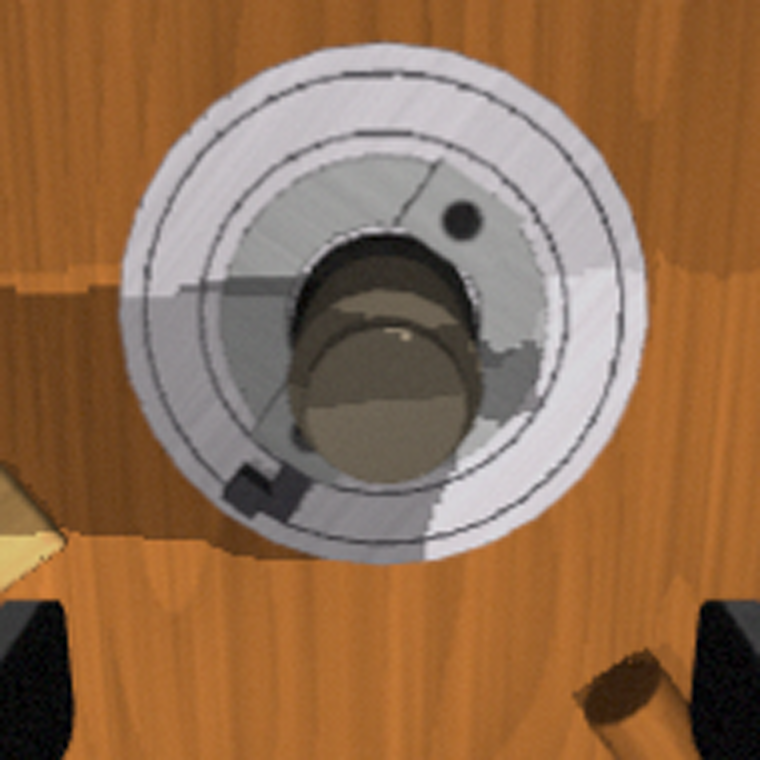

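View pics/s22.png

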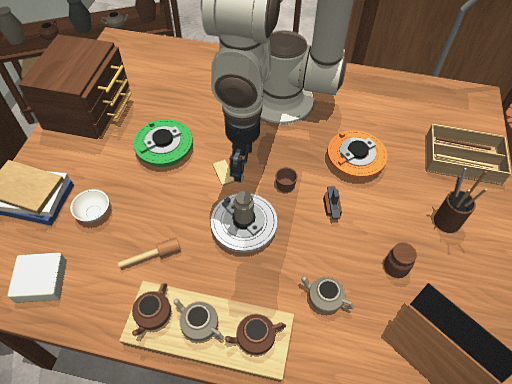

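```bash
python3 - <<'E'
from h import *
Z=lambda x,o,s:np.array(x)/s+np.array(o)+.5/s-.5
w=cam("wrist")
lid=unproj(w,Z([(388,404)],(161,85),4),.160)[0]; h=unproj(w,Z([(462,220)],(161,85),4),.063)[0]
d=h-np.array([.5544,-.003,.063]); print("lid",lid,"hole",h,np.hypot(*d[:2]),np.degrees(np.arctan2(d[1],d[0])), "collar", np.radians(-40.9-(np.degrees(np.arctan2(d[1],d[0]))-180)))
hd=unproj(w,Z([(120,303),(647,303),(383,43),(383,563)],(161,85),4),.045); print("head centre",hd[:2].mean(0),hd[2:].mean(0))
E
```

```text
lid [ 0.55425538 -0.00302675  0.16      ] hole [0.57936982 0.03312593 0.063     ] 0.043915543617462575 55.348222569994164 collar 1.4617442705510766
head centre [0.55358515 0.00258018 0.045     ] [ 0.5533547  -0.00364371  0.045     ]
```

The caddy lid is at (0.5543, −0.0030), within about 1 mm of the pad centre, and the tongue touches the stop. The spanner is on its rest and the bystanders are in place. Handing in.

```bash
python3 -c "
from workcell import *
print(job_done()); print(get_obs()['time'])"
```

```text
the job is handed in; nothing more can be done
None
the job is handed in; nothing more can be done
```

The turntable is ready and the job was handed in at about 32 s. The hand-in gives no verdict, so what follows rests on my own checks.

- **Collar:** I fitted both prongs about 10.7 mm deep and turned the collar clockwise until the twist torque rose to about 1.06 N·m, against 0.15 from friction alone. The wrist picture shows the tongue touching the stop block. Measured from the hole position, the collar angle came out near 1.46 rad. That is a little under the 1.5 rad stop but within what the measurement can resolve.
- **Spanner:** It lies flat and centred on its rest block, about where it started. I checked this in the wrist view just after release, and the last overview picture still shows it on its block.
- **Caddy:** It stands upright on the pad, with its lid centre within about 1 mm of the estimated pad centre. It was set down with about 9 N. The arm then went straight up and touches nothing.
- **Bystanders:** They show no change in the final scene picture. I did not measure them separately.
- **Disagreements:** The three cameras differed by 1–3 mm on the turntable centre, within calibration. Two cruder estimates were further off: the pad outline in the scene view (4 mm in x) and the head outline in the last picture (about 6 mm in y). I relied on the hole measurements instead, and the fit went in without side force.

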